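# Stack the lid blanks in the squaring jig

### The job

Stack the three wooden box-lid blanks into one square pile in the squaring jig: dark one at the bottom, red one in the middle, pale one on top, lying lengthwise along the fence. Square the finished pile up so that every blank is snug against the fence and pushed along it until you feel it come up against the blue stop, with all edges flush. Lay the blanks down gently without dropping them or tipping them up, push no harder on the jig than about 20 N, and leave everything else on the bench where it is.

Things in the scene. Friction and masses are not known exactly. Their poses are not given: they have to be found in the camera images.
- blank_dark: very dark brown wooden box-lid blank: a flat rigid board 130 (x) x 66 (y) x 14 (z) mm with a thin inlaid line round its upper face, about 0.09 kg (0.06 to 0.13), at first flat on the bench. Origin: centre of its underside; z up, x along its length. Either way round (half turn about z) is the same.
- blank_red: dark red wooden box-lid blank: a flat rigid board 130 (x) x 66 (y) x 14 (z) mm with a thin inlaid line round its upper face, about 0.09 kg (0.06 to 0.13), at first flat on the bench. Origin: centre of its underside; z up, x along its length. Either way round (half turn about z) is the same.
- blank_pale: pale yellow wooden box-lid blank: a flat rigid board 130 (x) x 66 (y) x 14 (z) mm with a thin inlaid line round its upper face, about 0.09 kg (0.06 to 0.13), at first flat on the bench. Origin: centre of its underside; z up, x along its length. Either way round (half turn about z) is the same.
- jig: squaring jig fixed to the bench: a straight aluminium fence 35 mm thick, 46 mm high (63 with the stop's clamp knob). Inner face: plane y = 0 from x = -220 to +50 mm; origin on it at bench height, z up. The pile goes at y < 0 with 130 mm edges along the fence: a blank against it has its origin at y = -33 mm. A blank or the pile of three slides under less than 5 N
- stop_rail: dark rail on top of the fence, same origin and axes as the jig. It carries the blue stop, a rigid block 24 (x) x 74 (y) x 46 (z) mm standing out from the fence to y = -74 mm, clamped so that it does not give. Its face to -x stands anywhere from x = 0 to x = -45 mm; this is not reported: find it by touch or sight. A home blank's origin is 65 mm short of it
- tape: bystander, leave it where it is: yellow tape measure, 62 x 34 x 40 mm high; origin: under its middle
- sandblock: bystander, leave it where it is: cork sanding block with red underside, 80 x 45 x 28 mm high; origin: under its middle
- chisel: bystander, leave it where it is: chisel with a pale wooden handle, 200 mm long, lying along its x axis, origin within its length
- mallet: bystander, leave it where it is: wooden hammer-shaped mallet, lying along its x axis, origin within its length
- cup: bystander, leave it where it is: blue cup, 85 mm tall, 76 mm across; origin: under its middle
Not all that is in view belongs to the job. There is more than one size of the blank_pale; the one meant has the size given above.

How it is judged:
By the outcome, as a careful person would: the job done as asked, in the order asked, and still so for the second after the job is handed in, with the robot touching nothing.
It also fails if it takes over 72 s, if anything falls off the work surface, if the arm or the gripper's body presses on something with over 40 N, if the wrist force passes 120 N, or if a joint passes its speed limit or range.

### The arm

A 6-joint arm with a two-finger parallel gripper is mounted at the origin on the work surface. World frame = base frame: x ahead of the robot, y to its left, z up, the work surface at z = 0. Lengths are in mm, angles in rad, forces in N, time in s.
With the tool pointing down it reaches from about 300 to 875 mm from the base axis. Payload 6.4 kg.
Tool frame: the origin (TCP) lies at the very end of the fingers, on their centre line; the grasp point (between the pads) lies 19 mm behind it (bot.grip_depth is the distance from the TCP to the grasp point, in mm); z points along the fingers, y is the line along which they close (so a half turn about z gives the same grasp; the last joint's range is limited). The gripper opens to 85 mm and grips with 20 to 120 N. Pads are 22 mm wide; open, the fingers measure 114 mm over their backs; the gripper's body (76 mm by 85 mm) begins 54 mm behind the grasp point. The pads swing forward as they close: fully open they stand 13 mm farther back than shut.
Start: joints at [1.07, 0.181, 1.607, -0, 1.354, -0.206], TCP at [167.053, 550.213, 231.288] pointing down, gripper open.
Joint ranges: [-2.99, 2.99], [-0.89, 2.07], [0.3, 2.58], [-1.14, 4.28], [0, 2.63], [-3.12, 3.12]. Speed limits (rad/s): [2.57, 2.57, 3.01, 3.14, 3.14, 3.14].

### API

Orientations are given as a rotation vector (axis times angle).
In Python, from rig import bot, vision, spotter gives the robot as it stands.
- The arm moves only by the tool play_rows, never from a script. Its argument "increments" is a list of rows, each a list of 2 entries, a list of its own where there are three numbers: the shift along the tool's x, y, z in cm, then the turn about the tool's z in degrees. A call has 1 to 5 rows; each row is the pose to reach, as a shift and turn from the pose commanded when the call began, along the tool's axes at that moment; what a row does not reach only later rows make up. A row lasts 1/12 s, in which the tool goes at most 41.7 mm and 7.16 degrees, less where a joint would pass 70% of its speed; a pose out of reach is approached as far as the arm can. A call with a gripper value outside its range is refused whole. "jaw" is the finger opening in cm, from 0 to 8.54, set as the call begins (left out, the last holds). The fingers move at their own pace and stop on an object; the grip force is fixed at half the most. Time passes only in rows, so rows that repeat a pose let the fingers close. It gives the time, the measured TCP pose, the force, the opening and the grip force at its end, in the units of the state.
- bot.observe(): the state, without advancing time (a new reading comes with each control period).
- vision.read_camera(name): name is "side" or "top"; returns (picture, depth): 480x640x3 uint8, red, green, blue; 480x640 float32, mm along the optical axis (not along the pixel's ray), 0 where there is no reading.
- vision.camera_model(name): a dict with "mtx" (3x3 intrinsics, pixels), "D" ([k1, k2, p1, p2, k3] as OpenCV has them; the pictures are not rectified), "camera_from_world" (4x4, takes a point from world to camera coordinates). Camera axes: x right, y up, looking along -z (the intrinsics and any distortion apply to the point x, -y, -z); pixel columns grow to the right and rows downward; lengths in mm; the calibration is good to about 2 mm. A picture is of the moment at which its call begins. camera_model takes no time and is no camera call.
- bot.close_job(): hands the job in; it is judged then, once.
Trained networks look in the newest picture that a camera, given by its name, has taken for a name from the list of things; names that differ only in an ending like _2 or _b are one class to them, and where a whole thing is asked for, a point or a joint stands for the part that bears it (a point fixed in the world has none). Each returns a list of dicts, best first, with "confidence" (0 to 1); they miss things now and then, are a little off and sometimes report something else, mostly with a low value. They report only what shows in the picture. A call takes as long as a camera call. They do not tell look-alikes from the thing itself.
- spotter.look_for(thing, camera): "extent" ([left, top, width, height] in pixels, round what is visible of it).
- spotter.masks_of(thing, camera): "mask" (480x640 bool, what is visible of it) and "extent" ([left, top, width, height] in pixels, round what is visible of it).
- spotter.place_of(thing, camera): "centre" ([row, column] in pixels: a listed point, or the origin of a listed thing).
The state is a dict: "clock": time; "joint_pos": joint angles; "qvel": joint speeds; "tau": joint torques, N m; "tool_pos": TCP position; "tool_rot": TCP orientation; "contact_force": force on the tool from outside, world axes, zero at the start; "ft_torque": the same for the moment, N m; "gripper_width": opening from 0.0 (shut) to 1.0 (fully open); "grip_force": force on a finger pad.
Only numpy, scipy, OpenCV 4.12 (cv2) and the standard library are available. Lean on these libraries where they do the work, as an engineer would, in place of code of your own. Each camera call takes 0.05 s, during which the arm holds its last target. There are 200 camera calls.

## Working session

There is one attempt and no reset: what is moved stays moved. The work goes in short steps, Python scripts to look and compute and a tool call to move; the robot and the scene stay as the last step left them, time stands still between calls to the robot, and variables do not carry over. Pictures are saved under pics/ and viewed, at most 10 in all, crops included, and the job is handed in when it is done.

Besides the shell and the picture viewer there is one more tool, called after ">>>" as name(argument=value, ...), one argument or row to a line, values as JSON. play_rows: Moves the arm, as the interface text tells. Its arguments: {"type":"object","properties":{"increments":{"type":"array","items":{"type":"array"}},"jaw":{"type":"number"}},"required":["increments"]}

```bash
ls; mkdir -p pics; python3 - <<'E'
from rig import bot,vision,spotter
import cv2,numpy as np
ims=[]
for c in("top","side"):
    p,d=vision.read_camera(c); cv2.imwrite(f"pics/{c}0.png",p[:,:,::-1]); np.save(f"d_{c}.npy",d); np.save(f"p_{c}.npy",p)
    m=vision.camera_model(c); print(c,m["mtx"].round(1).tolist(),m["D"],m["camera_from_world"].round(3).tolist())
    for t in("blank_dark","blank_red","blank_pale","jig","stop_rail"):
        print(c,t,[(round(r["confidence"],2),r["extent"]) for r in spotter.look_for(t,c)][:4])
print(bot.observe())
E
```

```text
pics
top [[481.1, 0.0, 321.2], [0.0, 481.1, 244.8], [0.0, 0.0, 1.0]] [0.04437229 0.         0.         0.         0.        ] [[-0.102, -0.995, -0.004, 9.158], [0.969, -0.1, 0.225, -556.487], [-0.225, 0.019, 0.974, -1463.4], [0.0, 0.0, 0.0, 1.0]]
top blank_dark [(0.55, [338.8, 248.2, 28.1, 39.4])]
top blank_red [(0.73, [341.9, 200.2, 26.1, 41.7])]
top blank_pale [(0.79, [391.5, 231.8, 31.7, 38.3]), (0.61, [268.6, 261.6, 60.7, 51.0])]
top jig [(0.67, [202.6, 208.7, 45.0, 86.0])]
top stop_rail [(0.69, [207.1, 212.5, 37.6, 79.3])]
side [[484.6, 0.0, 324.5], [0.0, 484.6, 244.3], [0.0, 0.0, 1.0]] [-0.06809096  0.          0.          0.          0.        ] [[-0.984, -0.177, 0.016, 515.66], [0.142, -0.727, 0.672, -135.416], [-0.107, 0.664, 0.74, -1175.011], [0.0, 0.0, 0.0, 1.0]]
side blank_dark [(0.86, [331.9, 218.6, 45.5, 21.9]), (0.27, [273.2, 202.1, 50.4, 32.9])]
side blank_red [(0.84, [273.8, 200.4, 46.9, 33.0])]
side blank_pale [(0.85, [326.3, 178.1, 48.6, 19.2])]
side jig [(0.8, [213.9, 317.5, 127.1, 84.9])]
side stop_rail [(0.77, [219.8, 315.8, 117.0, 59.4])]
{'clock': 0.6, 'joint_pos': array([ 1.06968297e+00,  1.80771571e-01,  1.60698688e+00,  8.36081319e-06,
        1.35378107e+00, -2.06302215e-01]), 'qvel': array([ 1.46370722e-03, -1.11217201e-03, -3.29333598e-04, -1.52154023e-03,
       -1.00493235e-05, -6.84466820e-04]), 'tau': array([-7.08106945e-04, -4.44594848e+01, -3.51519406e+01, -2.53643238e-04,
        1.00925885e-03, -8.32973541e-06]), 'tool_pos': array([167.06782795, 550.22456391, 231.31080647]), 'tool_rot': array([4.61414274e-01, 3.10751247e+00, 8.27256391e-05]), 'contact_force': array([-0.13405902, -0.62731456,  0.36972095]), 'ft_torque': array([-3.50195608e-02,  1.24115319e-06, -5.48431734e-03]), 'grip_force': 0.0, 'gripper_width': 0.9995614801854262}
```

View pics/top0.png

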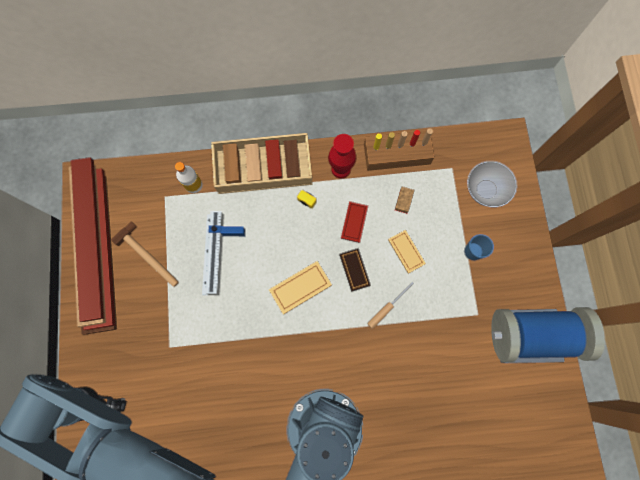

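View pics/side0.png

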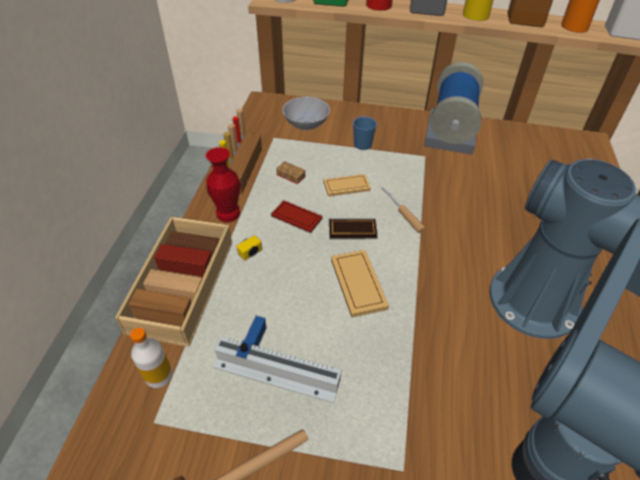

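The top picture shows dark (354,270), red (355,222) and two pale blanks, a small one at (406,251) and a large one at (300,288). The jig is at (213,250) and its blue stop sticks out to the right at row 231. By size the small pale one should be the one meant, so I'll measure both and look at a crop.

```bash
cat > h.py <<'E'
import numpy as np,cv2
from rig import bot,vision,spotter
def cloud(c,d):
    m=vision.camera_model(c); v,u=np.mgrid[:480,:640]
    n=cv2.undistortPoints(np.stack([u,v],-1).reshape(-1,1,2).astype(float),m["mtx"],m["D"]).reshape(480,640,2)
    P=np.stack([n[...,0]*d,-n[...,1]*d,-d,np.ones_like(d)],-1)
    return (P@np.linalg.inv(m["camera_from_world"]).T)[...,:3]
def onplane(c,px,z):
    m=vision.camera_model(c); n=cv2.undistortPoints(np.asarray(px,float).reshape(-1,1,2),m["mtx"],m["D"]).reshape(-1,2)
    T=np.linalg.inv(m["camera_from_world"]); o=T[:3,3]
    r=np.c_[n[:,0],-n[:,1],-np.ones(len(n))]@T[:3,:3].T
    return (o+r*((z-o[2])/r[:,2])[:,None])[:,:2]
def rect(c,mask,z):
    cs,_=cv2.findContours(mask.astype(np.uint8),cv2.RETR_EXTERNAL,cv2.CHAIN_APPROX_NONE)
    k=max(cs,key=cv2.contourArea).reshape(-1,2)
    b=cv2.boxPoints(cv2.minAreaRect(onplane(c,k,z).astype(np.float32)))
    e=[b[1]-b[0],b[2]-b[1]]; l=[np.linalg.norm(x) for x in e]; i=int(np.argmax(l))
    return b.mean(0).round(1),np.round(sorted(l),1),round(np.degrees(np.arctan2(e[i][1],e[i][0]))%180,1)
E
python3 - <<'E'
from h import *
for c in("top","side"):
    d=np.load(f"d_{c}.npy"); W=cloud(c,d)
    for t in("blank_dark","blank_red","blank_pale","tape","sandblock","cup","chisel"):
        for r in spotter.masks_of(t,c)[:2]:
            z=W[...,2][r["mask"]]
            print(c,t,round(r["confidence"],2),r["extent"],"zmed",np.median(z).round(1),*rect(c,r["mask"],14))
    p=np.load(f"p_{c}.npy").astype(int)
    for t in("jig","stop_rail"):
        r=spotter.masks_of(t,c)[0]; print(t,W[r["mask"]][:,2].round().max(),rect(c,r["mask"],46))
    B=(p[...,2]-p[...,0]>60)&(W[...,2]>35)&(W[...,2]<56)&(W[...,1]>150)&(W[...,0]>350)
    print("blue",B.sum(),rect(c,B,46) if B.any() else "")
    F=(W[...,2]>38)&(W[...,2]<56)&(W[...,1]>150)&(W[...,1]<450)&(W[...,0]>300)&(p[...,2]-p[...,0]<60)&((p.min(-1)>100))
    if F.any(): print("fence",F.sum(),rect(c,F,46), W[F].mean(0))
p=cv2.imread("pics/top0.png")[190:325,180:440]; q=cv2.imread("pics/side0.png")[160:410,200:400]
o=np.zeros((600,780,3),np.uint8);a=cv2.resize(p,(780,405));o[:405]=a
cv2.imwrite("pics/crop1.png",o[:405]); 
E
```

```text
top blank_dark 0.71 [338.2, 249.7, 31.6, 39.0] zmed 15.1 [ 473.6 -149.2] [ 70.9 135.3] 12.9
top blank_dark 0.69 [393.0, 186.0, 21.1, 24.5] zmed 28.4 [ 692.7 -339.8] [48.3 86.2] 157.0
top blank_red 0.78 [339.4, 201.2, 27.6, 39.2] zmed 15.2 [ 633.3 -167.5] [ 65.1 131.8] 160.0
top blank_red 0.25 [388.5, 231.2, 34.8, 40.3] zmed 14.9 [ 517.2 -322.6] [ 70.7 131.1] 24.0
top blank_pale 0.89 [270.8, 263.3, 61.0, 49.9] zmed 20.7 [436.1  32. ] [ 98.7 186.1] 116.5
top blank_pale 0.67 [390.9, 232.0, 34.7, 41.3] zmed 15.0 [ 517.3 -324.9] [ 68.5 131.5] 22.2
top tape 0.51 [293.9, 188.2, 21.9, 17.9] zmed 39.9 [729.1 -16.7] [45. 67.] 56.4
top sandblock 0.89 [396.3, 186.9, 17.1, 26.9] zmed 28.0 [ 690.8 -340.8] [49.7 91.4] 158.9
top cup 0.9 [460.7, 232.4, 30.3, 27.8] zmed 44.8 [ 502.9 -557. ] [73.8 98.7] 127.9
top chisel 0.64 [370.8, 303.0, 19.4, 23.3] zmed 25.1 [ 320.5 -211.8] [23.5 97.1] 123.8
jig 1551.0 (array([567.1, 262.9], dtype=float32), array([132.1, 272.2], dtype=float32), np.float32(172.6))
stop_rail 1551.0 (array([574.8, 298. ], dtype=float32), array([125.3, 227.2], dtype=float32), np.float32
[... 747 characters left out ...]
0.9, 25.4] zmed 24.9 [ 691.1 -338.7] [69.8 96.2] 158.9
side cup 0.69 [356.5, 114.8, 21.1, 32.9] zmed 59.2 [ 494.3 -592.9] [ 72.2 192. ] 97.8
side chisel 0.74 [397.8, 210.1, 29.7, 21.7] zmed 21.2 [ 320.3 -212.4] [ 29.9 116.9] 129.4
jig 953.0 (array([568.8, 283. ], dtype=float32), array([145.6, 273.8], dtype=float32), np.float32(173.8))
stop_rail 953.0 (array([572.2, 296.7], dtype=float32), array([108.8, 236.3], dtype=float32), np.float32(149.9))
blue 335 (array([639.2, 253.9], dtype=float32), array([ 24.6, 102.6], dtype=float32), np.float32(80.9))
fence 1603 (array([569.6, 279.5], dtype=float32), array([ 81.1, 269.5], dtype=float32), np.float32(173.5)) [572.17945879 295.83477138  45.95068267]
```

View pics/crop1.png

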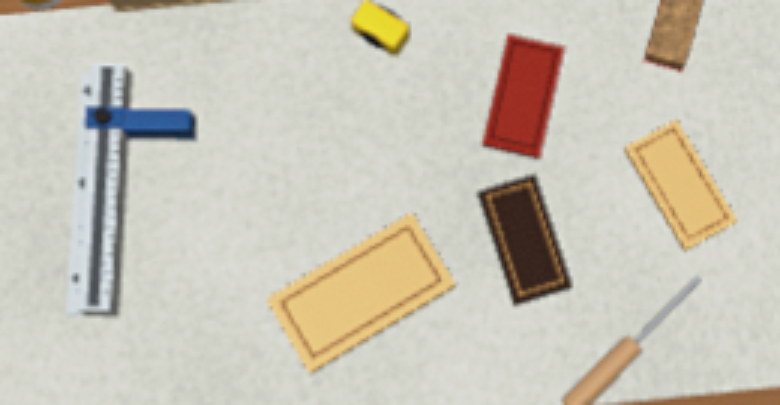

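Candidates for blank_pale: (406,251), which measures about 68x131 mm, and (300,288), about 98x186 mm. The small one at (406,251) matches 130x66, and the crop confirms it at crop pixel (680,185). Next I refine the poses.

```bash
python3 - <<'E'
from h import *
p=np.load("p_top.npy"); W=cloud("top",np.load("d_top.npy")); hsv=cv2.cvtColor(p,cv2.COLOR_RGB2HSV).astype(int)
H,S,V=hsv[...,0],hsv[...,1],hsv[...,2]
for n,(u,v) in dict(dark=(354,270),red=(355,222),pale=(406,251)).items():
    box=np.zeros(H.shape,bool);box[v-28:v+28,u-25:u+25]=1
    m=box&(((V<110) if n=="dark" else (S>70))) 
    if n=="red": m&=(H<12)|(H>168)
    if n!="red": m&=~((H>168)&(S>130))
    l,lab,st,_=cv2.connectedComponentsWithStats(m.astype(np.uint8)); k=1+np.argmax(st[1:,4])
    m=lab==k
    a=rect("top",m,14); M=cv2.moments(m.astype(np.uint8),True); c=onplane("top",[[M["m10"]/M["m00"],M["m01"]/M["m00"]]],14)
    print(n,st[k],*a,"centroid",c.round(1), "V face",np.median(V[m]))
for c in("top","side"):
    W=cloud(c,np.load(f"d_{c}.npy")); q=np.load(f"p_{c}.npy").astype(int)
    R=(W[...,2]>30)&(W[...,2]<58)&(W[...,0]>400)&(W[...,0]<720)&(W[...,1]>190)&(W[...,1]<340)
    blue=q[...,2]-q[...,0]>50
    P=W[R&~blue]; r=cv2.minAreaRect(P[:,:2].astype(np.float32)); print(c,"fence",r,P[:,2].mean())
    print(" pix rect",rect(c,R&~blue,46))
    t=P[(P[:,2]>40)]; a=np.radians(-6.3); X=t[:,0]*np.cos(a)+t[:,1]*np.sin(a); Y=-t[:,0]*np.sin(a)+t[:,1]*np.cos(a)
    for lo in range(420,680,40):
        s=(X>lo)&(X<lo+40)
        if s.sum()>5: print("  ",lo,np.percentile(Y[s],[1,5,95,99]).round(1),s.sum())
    t=W[R&blue]; X=t[:,0]*np.cos(a)+t[:,1]*np.sin(a); Y=-t[:,0]*np.sin(a)+t[:,1]*np.cos(a)
    print(" X fence",np.percentile(P[:,0]*np.cos(a)+P[:,1]*np.sin(a),[0,1,99,100]).round(1),"blue X",np.percentile(X,[1,5,50,95,99]).round(1),"Y",np.percentile(Y,[0,2,98]).round(1))
E
```

```text
dark [340 249  30  42 668] [ 473.6 -147.4] [ 64.4 128.8] 11.2 centroid [[ 472.3 -147.6]] V face 56.0
red [341 201  27  42 751] [ 633.6 -165.5] [ 65.  131.2] 160.8 centroid [[ 632.9 -165.3]] V face 156.0
pale [388 230  38  43 799] [ 516.4 -323.1] [ 66.7 129.9] 22.5 centroid [[ 516.  -323.5]] V face 227.0
top fence ((569.2943115234375, 261.2571716308594), (113.40705871582031, 269.8970947265625), 83.34416961669922) 47.467331097067095
 pix rect (array([573.1, 296.2], dtype=float32), array([ 44.7, 268.1], dtype=float32), np.float32(174.2))
   420 [339.8 342.1 374.5 375.8] 145
   460 [338.8 339.9 375.1 376.7] 150
   500 [339.  340.1 375.  377.7] 151
   540 [339.  340.2 375.7 376.8] 151
   580 [274.6 308.9 377.  378. ] 85
   620 [272.4 303.7 374.4 376.4] 152
   660 [339.6 340.1 375.  376.7] 42
 X fence [402.5 404.3 669.6 672.3] blue X [597.7 598.3 607.1 618.4 621.2] Y [266.  267.3 373.7]
side fence ((568.1800537109375, 262.7518615722656), (111.20980072021484, 270.1377868652344), 83.0948715209961) 45.05998641156464
 pix rect (array([567.5, 266.9], dtype=float32), array([114.3, 270.7], dtype=float32), np.float32(173.3))
   420 [341.5 343.1 376.1 377.1] 327
   460 [340.8 342.9 376.1 377.1] 317
   500 [341.5 343.  376.1 376.9] 316
   540 [340.9 342.8 375.8 376.5] 309
   580 [269.4 283.8 377.  378. ] 202
   620 [290.8 338.9 375.5 377.2] 288
   660 [341.2 342.5 375.5 376.6] 73
 X fence [401.3 402.6 667.8 671.5] blue X [597.1 597.8 606.7 617.7 619. ] Y [268.3 272.7 376.2]
```

```bash
cat > g.py <<'E'
# usage: g.py x,y,z,theta [...]: chained legs -> per-call (shift cm, turn deg); theta = world angle of tool y
import sys,numpy as np
from rig import bot
from scipy.spatial.transform import Rotation as R
s=bot.observe(); M=R.from_rotvec(s["tool_rot"]).as_matrix(); p=np.array(s["tool_pos"]); th=np.degrees(np.arctan2(M[1,1],M[0,1]))
print("at",p.round(1),"th",th.round(2),"tilt",M[:,2].round(4),"t",round(s["clock"],2),"F",s["contact_force"].round(1),"w",round(s["gripper_width"]*85.4,1))
for a in sys.argv[1:]:
    x,y,z,t=map(float,a.split(",")); d=np.array([x,y,z])-p
    n=max(1,int(np.ceil(np.linalg.norm(d)/200)),int(np.ceil(abs(t-th)/34)))
    for k in range(n):
        r=np.radians(th+(t-th)*k/n); dx,dy=d[:2]/n
        print(a,"call",k+1,"/",n,np.round([(-np.sin(r)*dx+np.cos(r)*dy)/10,(np.cos(r)*dx+np.sin(r)*dy)/10,-d[2]/n/10],2).tolist(),"turn",round(-(t-th)/n,1))
    p=np.array([x,y,z]); th=t
E
python3 g.py 473,-147.5,120,101.2 473,-147.5,40,101.2
```

```text
at [167.  550.2 231.3] th 73.11 tilt [-0. -0. -1.] t 1.5 F [-0.2  0.1 -0.1] w 85.3
473,-147.5,120,101.2 call 1 / 4 [-12.39, -14.47, 2.78] turn -7.0
473,-147.5,120,101.2 call 2 / 4 [-10.53, -15.87, 2.78] turn -7.0
473,-147.5,120,101.2 call 3 / 4 [-8.51, -17.04, 2.78] turn -7.0
473,-147.5,120,101.2 call 4 / 4 [-6.36, -17.95, 2.78] turn -7.0
473,-147.5,40,101.2 call 1 / 1 [-0.0, 0.0, 8.0] turn -0.0
```

>>> play_rows(
  increments=[
    [[-12.39,-14.47,2.78],-7],
    [[-12.39,-14.47,2.78],-7],
    [[-12.39,-14.47,2.78],-7],
    [[-12.39,-14.47,2.78],-7],
    [[-12.39,-14.47,2.78],-7],
  ],
  jaw=8.54,
)

```text
clock: 1.92
tool_pos: [243.9, 372.8, 202.7]
tool_rot: [-0.272, -3.13, 0.002]
contact_force: [-0.0, 0.1, -0.1]
gripper_width: 0.998
grip_force: 0.0
```

>>> play_rows(
  increments=[
    [[-10.53,-15.87,2.78],-7],
    [[-10.53,-15.87,2.78],-7],
    [[-10.53,-15.87,2.78],-7],
    [[-10.53,-15.87,2.78],-7],
    [[-10.53,-15.87,2.78],-7],
  ],
)

```text
clock: 2.33
tool_pos: [320.6, 199.0, 175.6]
tool_rot: [0.08, 3.14, -0.0]
contact_force: [-0.8, 0.9, -0.1]
gripper_width: 0.999
grip_force: 0.0
```

>>> play_rows(
  increments=[
    [[-8.51,-17.04,2.78],-7],
    [[-8.51,-17.04,2.78],-7],
    [[-8.51,-17.04,2.78],-7],
    [[-8.51,-17.04,2.78],-7],
    [[-8.51,-17.04,2.78],-7],
  ],
)

```text
clock: 2.75
tool_pos: [397.3, 24.2, 148.1]
tool_rot: [-0.111, 3.138, -0.001]
contact_force: [0.5, 0.7, -0.2]
gripper_width: 0.997
grip_force: 0.0
```

>>> play_rows(
  increments=[
    [[-6.36,-17.95,2.78],-7],
    [[-6.36,-17.95,2.78],-7],
    [[-6.36,-17.95,2.78],-7],
    [[-6.36,-17.95,2.78],-7],
    [[-6.36,-17.95,2.78],-7],
  ],
)

```text
clock: 3.17
tool_pos: [473.8, -151.1, 119.9]
tool_rot: [-0.301, 3.126, -0.002]
contact_force: [1.0, 0.6, 1.7]
gripper_width: 1.0
grip_force: 0.0
```

```bash
python3 g.py 473,-147.5,120,101.2 473,-147.5,8,101.2
```

```text
at [ 473.8 -151.1  119.9] th 101.02 tilt [ 0.001  -0.0011 -1.    ] t 3.17 F [1.  0.6 1.7] w 85.4
473,-147.5,120,101.2 call 1 / 1 [0.01, 0.37, -0.01] turn -0.2
473,-147.5,8,101.2 call 1 / 1 [-0.0, 0.0, 11.2] turn -0.0
```

>>> play_rows(
  increments=[
    [[0,0,4],0],
    [[0,0,8],0],
    [[0,0,10],0],
    [[0,0,10.8],0],
    [[0,0,10.8],0],
  ],
  jaw=7.6,
)

```text
clock: 3.58
tool_pos: [471.3, -146.8, 10.2]
tool_rot: [0.304, -3.123, -0.004]
contact_force: [-0.6, 0.1, 0.1]
gripper_width: 0.89
grip_force: 0.0
```

>>> play_rows(
  increments=[
    [[0,0,0.2],0],
    [[0,0,0.4],0],
    [[0,0,0.6],0],
    [[0,0,0.6],0],
    [[0,0,0.6],0],
  ],
)

```text
clock: 4.0
tool_pos: [473.4, -147.9, 7.0]
tool_rot: [-0.304, 3.125, -0.002]
contact_force: [-0.9, -0.6, -1.1]
gripper_width: 0.892
grip_force: 0.0
```

```bash
python3 g.py; python3 - <<'E'
from h import *
p,d=vision.read_camera("side"); cv2.imwrite("pics/s1.png",cv2.resize(p[150:260,290:430,::-1],(763,600)))
E
```

```text
at [ 473.4 -147.9    7. ] th 101.12 tilt [ 1.4e-03 -9.0e-04 -1.0e+00] t 4.0 F [-0.9 -0.6 -1.1] w 76.2
```

View pics/s1.png

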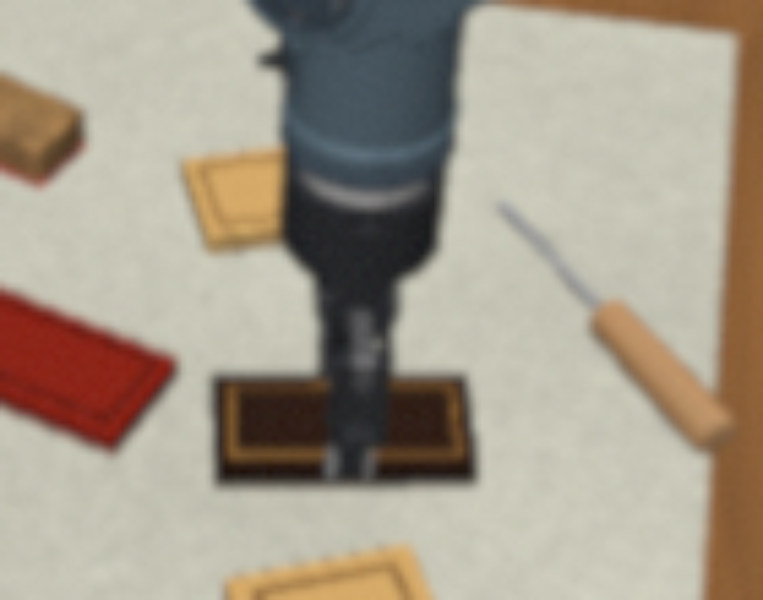

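The crop shows the finger straddling the dark blank mid-length at crop (350,470), with its tip still a few mm above the bench. I go a bit lower and close.

>>> play_rows(
  increments=[
    [[0,0,0.1],0],
    [[0,0,0.2],0],
    [[0,0,0.3],0],
    [[0,0,0.4],0],
    [[0,0,0.4],0],
  ],
)

```text
clock: 4.47
tool_pos: [472.5, -147.5, 1.8]
tool_rot: [0.304, -3.126, -0.0]
contact_force: [-0.5, -0.3, -0.0]
gripper_width: 0.891
grip_force: 0.0
```

>>> play_rows(
  increments=[
    [[0,0,0],0],
    [[0,0,0],0],
    [[0,0,0],0],
    [[0,0,0],0],
    [[0,0,0],0],
  ],
  jaw=6.0,
)

```text
clock: 4.88
tool_pos: [472.7, -147.7, 2.6]
tool_rot: [0.304, -3.127, -0.0]
contact_force: [-2.3, 0.5, 7.2]
gripper_width: 0.744
grip_force: 64.9
```

```bash
python3 g.py
```

```text
at [ 472.7 -147.7    2.6] th 101.12 tilt [-3.e-04  0.e+00 -1.e+00] t 4.88 F [-2.3  0.5  7.2] w 63.5
```

```bash
python3 g.py 472.7,-147.7,102,101.2 542.3,218.8,102,83.7 542.3,218.8,12,83.7
```

```text
at [ 472.7 -147.7    2.6] th 101.12 tilt [-3.e-04  0.e+00 -1.e+00] t 4.88 F [-2.3  0.5  7.2] w 63.5
472.7,-147.7,102,101.2 call 1 / 1 [0.0, -0.0, -9.94] turn -0.1
542.3,218.8,102,83.7 call 1 / 2 [-6.97, 17.3, -0.0] turn 8.8
542.3,218.8,102,83.7 call 2 / 2 [-4.26, 18.16, -0.0] turn 8.8
542.3,218.8,12,83.7 call 1 / 1 [0.0, 0.0, 9.0] turn -0.0
```

>>> play_rows(
  increments=[
    [[0,0,-1],0],
    [[0,0,-3],0],
    [[0,0,-6],0],
    [[0,0,-9],0],
    [[0,0,-10],0],
  ],
)

```text
clock: 5.3
tool_pos: [474.9, -148.8, 106.6]
tool_rot: [-0.304, 3.122, -0.006]
contact_force: [1.7, -0.5, -1.4]
gripper_width: 0.743
grip_force: 66.8
```

>>> play_rows(
  increments=[
    [[-1.0,2.5,0],2],
    [[-2.7,6.5,0],4],
    [[-4.2,10.4,0],6],
    [[-5.6,13.9,0],8],
    [[-6.97,17.3,0],8.8],
  ],
)

```text
clock: 5.72
tool_pos: [507.4, 37.6, 102.0]
tool_rot: [0.06, -3.141, -0.0]
contact_force: [0.7, -0.1, -1.3]
gripper_width: 0.744
grip_force: 66.8
```

>>> play_rows(
  increments=[
    [[-0.8,3.6,0],2],
    [[-1.7,7.2,0],4],
    [[-2.5,10.8,0],6],
    [[-3.4,14.5,0],8],
    [[-4.0,17.0,0],8.8],
  ],
)

```text
clock: 6.13
tool_pos: [540.7, 210.2, 101.9]
tool_rot: [-0.178, -3.136, -0.001]
contact_force: [0.1, 0.1, -1.4]
gripper_width: 0.745
grip_force: 66.8
```

>>> play_rows(
  increments=[
    [[-0.26,1.16,0],0],
    [[-0.26,1.16,0],0],
    [[-0.26,1.16,0],0],
    [[-0.26,1.16,0],0],
  ],
)

```text
clock: 6.47
tool_pos: [544.4, 217.0, 101.6]
tool_rot: [-0.178, -3.135, 0.001]
contact_force: [-0.4, -0.3, -1.2]
gripper_width: 0.747
grip_force: 66.8
```

```bash
python3 g.py 542.3,218.8,12,83.7 542.3,218.8,3,83.7
```

```text
at [544.4 217.  101.6] th 83.48 tilt [-1.2e-03 -7.0e-04 -1.0e+00] t 6.47 F [-0.4 -0.3 -1.2] w 63.8
542.3,218.8,12,83.7 call 1 / 1 [0.22, 0.15, 8.96] turn -0.2
542.3,218.8,3,83.7 call 1 / 1 [0.0, 0.0, 0.9] turn -0.0
```

>>> play_rows(
  increments=[
    [[0.1,0.1,3],-0.2],
    [[0.1,0.1,6],-0.2],
    [[0.1,0.1,8],-0.2],
    [[0.1,0.1,8.8],-0.2],
    [[0.1,0.1,8.9],-0.2],
  ],
)

```text
clock: 6.88
tool_pos: [542.2, 217.6, 11.0]
tool_rot: [-0.175, -3.132, 0.002]
contact_force: [-0.2, -1.2, -1.2]
gripper_width: 0.747
grip_force: 66.7
```

>>> play_rows(
  increments=[
    [[0,0,0.15],0],
    [[0,0,0.3],0],
    [[0,0,0.45],0],
    [[0,0,0.6],0],
    [[0,0,0.65],0],
  ],
)

```text
clock: 7.3
tool_pos: [544.4, 219.5, 7.3]
tool_rot: [0.172, 3.136, 0.0]
contact_force: [1.2, 0.7, -1.5]
gripper_width: 0.739
grip_force: 66.7
```

>>> play_rows(
  increments=[
    [[0,0,0.05],0],
    [[0,0,0.1],0],
    [[0,0,0.15],0],
    [[0,0,0.2],0],
    [[0,0,0.2],0],
  ],
)

```text
clock: 7.72
tool_pos: [543.8, 219.4, 4.5]
tool_rot: [-0.172, -3.137, 0.0]
contact_force: [-0.5, -0.2, -1.1]
gripper_width: 0.74
grip_force: 66.7
```

```bash
python3 g.py 542.3,218.8,3,83.7
```

```text
at [543.8 219.4   4.5] th 83.71 tilt [-2.e-04 -0.e+00 -1.e+00] t 7.72 F [-0.5 -0.2 -1.1] w 63.2
542.3,218.8,3,83.7 call 1 / 1 [0.15, -0.08, 0.15] turn 0.0
```

>>> play_rows(
  increments=[
    [[0,0,0.05],0],
    [[0,0,0.1],0],
    [[0,0,0.15],0],
    [[0,0,0.2],0],
    [[0,0,0.2],0],
  ],
)

```text
clock: 8.13
tool_pos: [543.9, 219.4, 2.7]
tool_rot: [-0.172, -3.137, 0.0]
contact_force: [-1.7, -0.9, 1.8]
gripper_width: 0.748
grip_force: 67.0
```

>>> play_rows(
  increments=[
    [[0,0,0],0],
    [[0,0,0],0],
    [[0,0,0],0],
    [[0,0,0],0],
  ],
  jaw=7.6,
)

```text
clock: 8.47
tool_pos: [544.0, 219.4, 2.6]
tool_rot: [0.172, 3.137, 0.0]
contact_force: [0.3, 0.2, -0.3]
gripper_width: 0.888
grip_force: 0.0
```

>>> play_rows(
  increments=[
    [[0,0,-0.5],0],
    [[0,0,-2],0],
    [[0,0,-6],0],
    [[0,0,-10],0],
    [[0,0,-10],0],
  ],
)

```text
clock: 8.88
tool_pos: [549.4, 220.6, 111.4]
tool_rot: [0.171, 3.124, 0.005]
contact_force: [2.5, 0.5, 1.1]
gripper_width: 0.892
grip_force: 0.0
```

```bash
python3 g.py 633.3,-165.4,102,70.8 633.3,-165.4,12,70.8
```

```text
at [549.4 220.6 111.4] th 83.73 tilt [ 0.0134  0.0025 -0.9999] t 8.88 F [2.5 0.5 1.1] w 76.2
633.3,-165.4,102,70.8 call 1 / 2 [-6.28, -18.73, 0.47] turn 6.5
633.3,-165.4,102,70.8 call 2 / 2 [-8.35, -17.9, 0.47] turn 6.5
633.3,-165.4,12,70.8 call 1 / 1 [0.0, 0.0, 9.0] turn -0.0
```

>>> play_rows(
  increments=[
    [[-1.1,-3.1,0],1.5],
    [[-2.4,-6.9,0],3],
    [[-3.8,-10.9,0],4.5],
    [[-5.2,-14.9,0],6.5],
    [[-6.55,-18.63,0],6.5],
  ],
)

```text
clock: 9.3
tool_pos: [589.0, 25.3, 103.2]
tool_rot: [0.352, 3.121, -0.0]
contact_force: [1.2, 0.1, -0.3]
gripper_width: 0.894
grip_force: 0.0
```

>>> play_rows(
  increments=[
    [[-1.8,-3.7,0],1.5],
    [[-3.6,-7.5,0],3],
    [[-5.4,-11.2,0],4.5],
    [[-7.1,-14.8,0],6.5],
    [[-8.59,-17.79,0],6.5],
  ],
)

```text
clock: 9.72
tool_pos: [633.4, -168.7, 103.1]
tool_rot: [0.531, 3.095, -0.001]
contact_force: [1.0, 1.0, -0.1]
gripper_width: 0.89
grip_force: 0.0
```

>>> play_rows(
  increments=[
    [[0,0,0],0],
    [[0,0,1],0],
    [[0,0,4],0],
    [[0,0,6],0],
    [[0,0,6],0],
  ],
)

```text
clock: 10.13
tool_pos: [628.9, -162.2, 36.8]
tool_rot: [-0.523, -3.088, -0.005]
contact_force: [-1.3, 0.5, -0.5]
gripper_width: 0.891
grip_force: 0.0
```

```bash
python3 g.py 633.3,-165.4,2.5,70.8
```

```text
at [ 628.9 -162.2   36.8] th 70.78 tilt [-0.0088  0.0044 -1.    ] t 10.13 F [-1.3  0.5 -0.5] w 76.1
633.3,-165.4,2.5,70.8 call 1 / 1 [-0.52, -0.16, 3.43] turn -0.0
```

>>> play_rows(
  increments=[
    [[0,0,1],0],
    [[0,0,1.6],0],
    [[0,0,2],0],
    [[0,0,2.2],0],
    [[0,0,2.2],0],
  ],
)

```text
clock: 10.55
tool_pos: [633.2, -165.4, 20.8]
tool_rot: [0.526, 3.097, -0.0]
contact_force: [0.0, 0.4, -0.2]
gripper_width: 0.891
grip_force: 0.0
```

>>> play_rows(
  increments=[
    [[0,0,0],0],
    [[0,0,0],0],
    [[0,0,0],0],
  ],
)

```text
clock: 10.8
tool_pos: [633.4, -165.7, 21.2]
tool_rot: [0.526, 3.096, -0.0]
contact_force: [-1.0, -0.3, 0.1]
gripper_width: 0.893
grip_force: 0.0
```

```bash
python3 g.py 633.3,-165.4,2.5,70.8
```

```text
at [ 633.4 -165.7   21.2] th 70.71 tilt [ 1.e-03 -5.e-04 -1.e+00] t 10.8 F [-1.  -0.3  0.1] w 76.3
633.3,-165.4,2.5,70.8 call 1 / 1 [0.02, 0.03, 1.87] turn -0.1
```

Right on target. I descend and grip.

>>> play_rows(
  increments=[
    [[0,0,0.5],0],
    [[0,0,1.0],0],
    [[0,0,1.4],0],
    [[0,0,1.7],0],
    [[0,0,1.82],0],
  ],
)

```text
clock: 11.22
tool_pos: [632.3, -165.2, 1.3]
tool_rot: [-0.526, -3.096, -0.001]
contact_force: [0.8, -0.5, -0.2]
gripper_width: 0.889
grip_force: 0.0
```

>>> play_rows(
  increments=[
    [[0,0,0],0],
    [[0,0,0],0],
    [[0,0,0],0],
    [[0,0,0],0],
    [[0,0,0],0],
  ],
  jaw=6.0,
)

```text
clock: 11.63
tool_pos: [633.0, -165.5, 2.4]
tool_rot: [0.526, 3.097, -0.0]
contact_force: [-0.1, -0.1, 0.3]
gripper_width: 0.747
grip_force: 65.9
```

>>> play_rows(
  increments=[
    [[0,0,-1],0],
    [[0,0,-3],0],
    [[0,0,-6],0],
    [[0,0,-9],0],
    [[0,0,-10],0],
  ],
)

```text
clock: 12.05
tool_pos: [635.6, -166.6, 108.2]
tool_rot: [0.525, 3.09, -0.003]
contact_force: [1.4, -0.9, -0.4]
gripper_width: 0.748
grip_force: 66.1
```

>>> play_rows(
  increments=[
    [[0,0,0],0],
    [[0,0,0],0],
    [[0,0,0],0],
  ],
)

```text
clock: 12.3
tool_pos: [631.7, -164.9, 100.5]
tool_rot: [-0.526, -3.094, -0.001]
contact_force: [0.1, 1.7, -1.2]
gripper_width: 0.743
grip_force: 66.1
```

```bash
python3 g.py 543.9,219.4,102,83.7 543.9,219.4,25,83.7
python3 - <<'E'
from h import *
p,d=vision.read_camera("top"); W=cloud("top",d); hsv=cv2.cvtColor(p,cv2.COLOR_RGB2HSV).astype(int)
m=(hsv[...,2]<95)&(W[...,0]>440)&(W[...,0]<640)&(W[...,1]>150)&(W[...,1]<275)&(W[...,2]<24)
l,lab,st,_=cv2.connectedComponentsWithStats(m.astype(np.uint8)); k=1+np.argmax(st[1:,4]); print("dark",rect("top",lab==k,14),st[k])
E
```

```text
at [ 631.7 -164.9  100.5] th 70.71 tilt [-0.0028  0.0013 -1.    ] t 12.3 F [ 0.1  1.7 -1.2] w 63.4
543.9,219.4,102,83.7 call 1 / 2 [10.49, 16.68, -0.08] turn -6.5
543.9,219.4,102,83.7 call 2 / 2 [8.54, 17.76, -0.08] turn -6.5
543.9,219.4,25,83.7 call 1 / 1 [0.0, 0.0, 7.7] turn -0.0
dark (array([544.7, 219.7], dtype=float32), array([ 41.2, 103.1], dtype=float32), np.float32(174.4)) [233 244  14  32 399]
```

>>> play_rows(
  increments=[
    [[1.5,2.3,0],-1.5],
    [[3.9,6.2,0],-3],
    [[6.2,9.8,0],-4.5],
    [[8.5,13.4,0],-6.5],
    [[10.57,16.69,0],-6.5],
  ],
)

```text
clock: 12.77
tool_pos: [587.0, 25.3, 100.2]
tool_rot: [-0.348, -3.119, -0.0]
contact_force: [0.9, 0.2, -1.6]
gripper_width: 0.749
grip_force: 66.1
```

>>> play_rows(
  increments=[
    [[1.8,3.7,0],-1.5],
    [[3.5,7.3,0],-3],
    [[5.2,10.8,0],-4.5],
    [[6.9,14.3,0],-6.5],
    [[8.0,16.5,0],-6.5],
  ],
)

```text
clock: 13.18
tool_pos: [544.9, 205.4, 100.4]
tool_rot: [-0.166, -3.133, -0.0]
contact_force: [-0.0, 0.3, -0.5]
gripper_width: 0.747
grip_force: 66.1
```

>>> play_rows(
  increments=[
    [[0.61,1.28,0],0],
    [[0.61,1.28,2],0],
    [[0.61,1.28,5],0],
    [[0.61,1.28,6.5],0],
    [[0.61,1.28,7],0],
  ],
)

```text
clock: 13.6
tool_pos: [539.7, 214.4, 27.9]
tool_rot: [-0.173, -3.129, 0.003]
contact_force: [-1.5, 0.1, -1.8]
gripper_width: 0.743
grip_force: 66.3
```

>>> play_rows(
  increments=[
    [[0,0,0.3],0],
    [[0,0,0.6],0],
    [[0,0,0.8],0],
    [[0,0,0.9],0],
    [[0,0,0.9],0],
  ],
)

```text
clock: 14.02
tool_pos: [543.7, 215.6, 24.1]
tool_rot: [0.173, 3.136, 0.0]
contact_force: [-0.2, -0.1, -1.3]
gripper_width: 0.741
grip_force: 66.3
```

```bash
python3 g.py 543.9,219.4,17,83.7
```

```text
at [543.7 215.6  24.1] th 83.7 tilt [ 1.3e-03  2.0e-04 -1.0e+00] t 14.02 F [-0.2 -0.1 -1.3] w 63.3
543.9,219.4,17,83.7 call 1 / 1 [0.02, 0.38, 0.71] turn -0.0
```

>>> play_rows(
  increments=[
    [[0,0.38,0],0],
    [[0,0.38,0.1],0],
    [[0,0.38,0.2],0],
    [[0,0.38,0.3],0],
    [[0,0.38,0.4],0],
  ],
)

```text
clock: 14.43
tool_pos: [543.4, 219.5, 19.3]
tool_rot: [0.172, 3.137, 0.0]
contact_force: [-0.8, 0.1, -1.9]
gripper_width: 0.742
grip_force: 66.3
```

>>> play_rows(
  increments=[
    [[0,0,0.06],0],
    [[0,0,0.12],0],
    [[0,0,0.16],0],
    [[0,0,0.2],0],
    [[0,0,0.2],0],
  ],
)

```text
clock: 14.85
tool_pos: [543.4, 219.4, 17.3]
tool_rot: [-0.172, -3.137, 0.0]
contact_force: [-0.3, -0.0, -0.4]
gripper_width: 0.746
grip_force: 66.3
```

```bash
python3 g.py 543.9,219.4,16.5,83.7
```

```text
at [543.4 219.4  17.3] th 83.7 tilt [-1.e-04 -0.e+00 -1.e+00] t 14.85 F [-0.3 -0.  -0.4] w 63.7
543.9,219.4,16.5,83.7 call 1 / 1 [-0.05, 0.01, 0.08] turn 0.0
```

>>> play_rows(
  increments=[
    [[0,0,0.03],0],
    [[0,0,0.06],0],
    [[0,0,0.1],0],
    [[0,0,0.1],0],
  ],
)

```text
clock: 15.18
tool_pos: [543.5, 219.4, 16.4]
tool_rot: [0.172, 3.137, 0.0]
contact_force: [-0.0, 1.0, -1.5]
gripper_width: 0.744
grip_force: 66.3
```

>>> play_rows(
  increments=[
    [[0,0,0.03],0],
    [[0,0,0.06],0],
    [[0,0,0.08],0],
    [[0,0,0.08],0],
  ],
)

```text
clock: 15.52
tool_pos: [543.5, 219.4, 16.3]
tool_rot: [0.172, 3.137, -0.0]
contact_force: [-3.2, -1.0, 6.5]
gripper_width: 0.742
grip_force: 67.1
```

Contact. I release and go for the pale one.

>>> play_rows(
  increments=[
    [[0,0,0],0],
    [[0,0,0],0],
    [[0,0,0],0],
    [[0,0,0],0],
  ],
  jaw=7.6,
)

```text
clock: 15.85
tool_pos: [543.4, 219.4, 15.5]
tool_rot: [0.172, 3.137, 0.0]
contact_force: [-0.1, -1.0, -0.1]
gripper_width: 0.887
grip_force: 0.0
```

>>> play_rows(
  increments=[
    [[0,0,-0.5],0],
    [[0,0,-2],0],
    [[0,0,-6],0],
    [[0,0,-8.6],0],
    [[0,0,-8.6],0],
  ],
)

```text
clock: 16.27
tool_pos: [547.8, 220.3, 108.4]
tool_rot: [0.171, 3.126, 0.004]
contact_force: [1.3, 0.3, 1.9]
gripper_width: 0.89
grip_force: 0.0
```

>>> play_rows(
  increments=[
    [[0,0,0],0],
    [[0,0,0],0],
  ],
)

```text
clock: 16.43
tool_pos: [543.1, 219.3, 101.4]
tool_rot: [-0.172, -3.136, 0.0]
contact_force: [-0.6, 0.3, -0.4]
gripper_width: 0.892
grip_force: 0.0
```

```bash
python3 g.py 516.2,-323.3,102,112.5 516.2,-323.3,22,112.5
```

```text
at [543.1 219.3 101.4] th 83.71 tilt [-4.e-04 -1.e-04 -1.e+00] t 16.43 F [-0.6  0.3 -0.4] w 76.1
516.2,-323.3,102,112.5 call 1 / 3 [-1.09, -18.08, -0.02] turn -9.6
516.2,-323.3,102,112.5 call 2 / 3 [1.94, -18.01, -0.02] turn -9.6
516.2,-323.3,102,112.5 call 3 / 3 [4.91, -17.43, -0.02] turn -9.6
516.2,-323.3,22,112.5 call 1 / 1 [-0.0, 0.0, 8.0] turn -0.0
```

>>> play_rows(
  increments=[
    [[-0.2,-3.2,0],-2],
    [[-0.4,-7,0],-4],
    [[-0.6,-10.8,0],-6],
    [[-0.9,-14.6,0],-8],
    [[-1.09,-18.08,0],-9.6],
  ],
)

```text
clock: 16.85
tool_pos: [532.8, 36.9, 99.8]
tool_rot: [0.094, -3.137, -0.001]
contact_force: [1.0, 0.5, -0.2]
gripper_width: 0.891
grip_force: 0.0
```

>>> play_rows(
  increments=[
    [[0.4,-3.7,0],-2],
    [[0.8,-7.3,0],-4],
    [[1.2,-10.9,0],-6],
    [[1.6,-14.5,0],-8],
    [[1.94,-18.01,0],-9.6],
  ],
)

```text
clock: 17.27
tool_pos: [523.8, -143.6, 99.8]
tool_rot: [0.355, -3.119, -0.003]
contact_force: [0.5, 0.3, 0.5]
gripper_width: 0.891
grip_force: 0.0
```

>>> play_rows(
  increments=[
    [[1.1,-3.8,0],-2],
    [[2.2,-7.7,0],-4],
    [[3.2,-11.3,0],-6],
    [[4.2,-14.9,0],-8],
    [[4.91,-17.43,0],-9.6],
  ],
)

```text
clock: 17.68
tool_pos: [515.0, -325.9, 99.7]
tool_rot: [0.613, -3.079, -0.003]
contact_force: [-0.0, 0.4, 0.6]
gripper_width: 0.894
grip_force: 0.0
```

>>> play_rows(
  increments=[
    [[0,0,1.5],0],
    [[0,0,4],0],
    [[0,0,6],0],
    [[0,0,7.5],0],
    [[0,0,8],0],
  ],
)

```text
clock: 18.1
tool_pos: [513.6, -320.9, 16.7]
tool_rot: [0.612, -3.077, -0.011]
contact_force: [0.1, 0.9, -1.0]
gripper_width: 0.886
grip_force: 0.0
```

>>> play_rows(
  increments=[
    [[0,0,0],0],
    [[0,0,0],0],
    [[0,0,0],0],
    [[0,0,0],0],
  ],
)

```text
clock: 18.43
tool_pos: [517.3, -323.9, 22.9]
tool_rot: [-0.613, 3.08, -0.003]
contact_force: [-0.0, 0.0, 0.7]
gripper_width: 0.892
grip_force: 0.0
```

```bash
python3 g.py 516.2,-323.3,2.4,112.5
```

```text
at [ 517.3 -323.9   22.9] th 112.52 tilt [ 0.0016 -0.0015 -1.    ] t 18.43 F [-0.   0.   0.7] w 76.2
516.2,-323.3,2.4,112.5 call 1 / 1 [0.08, 0.1, 2.05] turn 0.0
```

>>> play_rows(
  increments=[
    [[0,0,0.5],0],
    [[0,0,1.0],0],
    [[0,0,1.5],0],
    [[0,0,1.8],0],
    [[0,0,1.92],0],
  ],
)

```text
clock: 18.85
tool_pos: [516.0, -322.8, 1.4]
tool_rot: [0.613, -3.08, -0.002]
contact_force: [0.7, 0.2, 0.2]
gripper_width: 0.887
grip_force: 0.0
```

>>> play_rows(
  increments=[
    [[0,0,0],0],
    [[0,0,0],0],
    [[0,0,0],0],
    [[0,0,0],0],
    [[0,0,0],0],
  ],
  jaw=6.0,
)

```text
clock: 19.27
tool_pos: [516.7, -323.4, 2.5]
tool_rot: [-0.613, 3.081, -0.001]
contact_force: [0.3, 0.1, 0.8]
gripper_width: 0.748
grip_force: 65.9
```

>>> play_rows(
  increments=[
    [[0,0,-1],0],
    [[0,0,-3],0],
    [[0,0,-6],0],
    [[0,0,-9],0],
    [[0,0,-10],0],
  ],
)

```text
clock: 19.68
tool_pos: [518.6, -325.1, 107.8]
tool_rot: [-0.613, 3.077, -0.009]
contact_force: [1.0, -0.4, 0.4]
gripper_width: 0.741
grip_force: 66.0
```

>>> play_rows(
  increments=[
    [[0,0,0],0],
    [[0,0,0],0],
    [[0,0,0],0],
    [[0,0,0],0],
  ],
)

```text
clock: 20.02
tool_pos: [515.4, -322.2, 100.1]
tool_rot: [0.613, -3.079, -0.005]
contact_force: [-0.3, 0.2, -1.9]
gripper_width: 0.747
grip_force: 66.0
```

```bash
python3 g.py 543.4,219.4,102,83.7 543.4,219.4,40,83.7
```

```text
at [ 515.4 -322.2  100.1] th 112.51 tilt [-0.0028  0.0027 -1.    ] t 20.02 F [-0.3  0.2 -1.9] w 63.8
543.4,219.4,102,83.7 call 1 / 3 [-7.77, 16.32, -0.06] turn 9.6
543.4,219.4,102,83.7 call 2 / 3 [-4.94, 17.39, -0.06] turn 9.6
543.4,219.4,102,83.7 call 3 / 3 [-1.97, 17.97, -0.06] turn 9.6
543.4,219.4,40,83.7 call 1 / 1 [0.0, 0.0, 6.2] turn -0.0
```

>>> play_rows(
  increments=[
    [[-1.2,2.5,0],2],
    [[-3.1,6.2,0],4],
    [[-4.8,9.8,0],6],
    [[-6.4,13.3,0],8],
    [[-7.77,16.35,0],9.6],
  ],
)

```text
clock: 20.43
tool_pos: [524.3, -139.7, 100.5]
tool_rot: [0.35, -3.119, -0.004]
contact_force: [-0.3, 0.3, -1.2]
gripper_width: 0.745
grip_force: 66.1
```

>>> play_rows(
  increments=[
    [[-1.0,3.6,0],2],
    [[-2.0,7.1,0],4],
    [[-3.0,10.6,0],6],
    [[-4.0,14.1,0],8],
    [[-4.94,17.41,0],9.6],
  ],
)

```text
clock: 20.85
tool_pos: [533.7, 40.3, 100.9]
tool_rot: [0.088, -3.138, -0.001]
contact_force: [-0.1, -0.5, -1.6]
gripper_width: 0.749
grip_force: 66.1
```

>>> play_rows(
  increments=[
    [[-0.4,3.6,0],2],
    [[-0.8,7.6,0],4],
    [[-1.3,11.5,0],6],
    [[-1.7,15.3,0],8],
    [[-1.97,18.0,0],9.6],
  ],
)

```text
clock: 21.27
tool_pos: [542.8, 222.0, 100.7]
tool_rot: [-0.173, -3.134, -0.0]
contact_force: [-0.0, 0.3, -0.4]
gripper_width: 0.747
grip_force: 66.1
```

>>> play_rows(
  increments=[
    [[0,0,1.5],0],
    [[0,0,3.5],0],
    [[0,0,5],0],
    [[0,0,6],0],
    [[0,0,6.2],0],
  ],
)

```text
clock: 21.68
tool_pos: [541.7, 218.6, 36.9]
tool_rot: [-0.172, -3.131, 0.002]
contact_force: [-0.7, 0.1, -1.6]
gripper_width: 0.746
grip_force: 66.1
```

>>> play_rows(
  increments=[
    [[0,0,0],0],
    [[0,0,0],0],
    [[0,0,0],0],
    [[0,0,0],0],
  ],
)

```text
clock: 22.02
tool_pos: [545.2, 219.1, 41.5]
tool_rot: [0.173, 3.135, 0.001]
contact_force: [0.5, 0.4, -0.9]
gripper_width: 0.746
grip_force: 66.1
```

```bash
python3 g.py 543.4,219.4,30.5,83.7
```

```text
at [545.2 219.1  41.5] th 83.69 tilt [ 1.9e-03  3.0e-04 -1.0e+00] t 22.02 F [ 0.5  0.4 -0.9] w 63.7
543.4,219.4,30.5,83.7 call 1 / 1 [0.18, 0.01, 1.1] turn -0.0
```

>>> play_rows(
  increments=[
    [[0.07,0,0.2],0],
    [[0.07,0,0.4],0],
    [[0.07,0,0.6],0],
    [[0.07,0,0.8],0],
    [[0.07,0,0.82],0],
  ],
)

```text
clock: 22.43
tool_pos: [543.2, 219.1, 31.7]
tool_rot: [-0.172, -3.136, 0.0]
contact_force: [-0.3, -0.5, -1.5]
gripper_width: 0.749
grip_force: 66.1
```

>>> play_rows(
  increments=[
    [[0,0,0],0],
    [[0,0,0.05],0],
    [[0,0,0.1],0],
    [[0,0,0.1],0],
    [[0,0,0.1],0],
  ],
)

```text
clock: 22.85
tool_pos: [543.6, 219.1, 31.2]
tool_rot: [0.172, 3.137, -0.0]
contact_force: [-0.7, 0.5, -1.6]
gripper_width: 0.748
grip_force: 66.1
```

>>> play_rows(
  increments=[
    [[0,0,0.03],0],
    [[0,0,0.06],0],
    [[0,0,0.08],0],
    [[0,0,0.08],0],
  ],
)

```text
clock: 23.18
tool_pos: [543.6, 219.2, 30.5]
tool_rot: [0.172, 3.137, 0.0]
contact_force: [-0.6, 0.1, -0.3]
gripper_width: 0.746
grip_force: 66.2
```

>>> play_rows(
  increments=[
    [[0,0,0.02],0],
    [[0,0,0.04],0],
    [[0,0,0.05],0],
    [[0,0,0.05],0],
  ],
)

```text
clock: 23.52
tool_pos: [543.6, 219.2, 30.5]
tool_rot: [0.172, 3.137, 0.0]
contact_force: [-3.1, -1.6, 4.8]
gripper_width: 0.746
grip_force: 66.8
```

>>> play_rows(
  increments=[
    [[0,0,0],0],
    [[0,0,0],0],
    [[0,0,0],0],
    [[0,0,0],0],
  ],
  jaw=7.6,
)

```text
clock: 23.85
tool_pos: [543.5, 219.1, 29.7]
tool_rot: [-0.172, -3.137, 0.0]
contact_force: [-0.3, 0.1, -0.2]
gripper_width: 0.886
grip_force: 0.0
```

>>> play_rows(
  increments=[
    [[0,0,-0.5],0],
    [[0,0,-2],0],
    [[0,0,-5],0],
    [[0,0,-7.2],0],
    [[0,0,-7.2],0],
  ],
)

```text
clock: 24.27
tool_pos: [547.1, 219.9, 107.5]
tool_rot: [0.172, 3.128, 0.003]
contact_force: [1.9, -0.3, 0.7]
gripper_width: 0.895
grip_force: 0.0
```

```bash
python3 g.py 536.2,154.1,102,-6.3 536.2,154.1,2.5,-6.3
```

```text
at [547.1 219.9 107.5] th 83.72 tilt [ 0.0088  0.0016 -1.    ] t 24.27 F [ 1.9 -0.3  0.7] w 76.4
536.2,154.1,102,-6.3 call 1 / 3 [0.12, -2.22, 0.18] turn 30.0
536.2,154.1,102,-6.3 call 2 / 3 [-1.0, -1.98, 0.18] turn 30.0
536.2,154.1,102,-6.3 call 3 / 3 [-1.86, -1.22, 0.18] turn 30.0
536.2,154.1,2.5,-6.3 call 1 / 1 [0.0, 0.0, 9.95] turn -0.0
```

>>> play_rows(
  increments=[
    [[0.1,-0.5,0],6],
    [[0.1,-1,0],12],
    [[0.1,-1.4,0],18],
    [[0.1,-1.8,0],24],
    [[0.2,-2.2,0],30],
  ],
  jaw=5.0,
)

```text
clock: 24.68
tool_pos: [539.1, 197.3, 101.8]
tool_rot: [0.986, 2.983, -0.0]
contact_force: [0.2, -0.8, -0.3]
gripper_width: 0.588
grip_force: 0.0
```

>>> play_rows(
  increments=[
    [[-0.2,-0.5,0],6],
    [[-0.4,-1,0],12],
    [[-0.6,-1.4,0],18],
    [[-0.8,-1.7,0],24],
    [[-1,-1.98,0],30],
  ],
)

```text
clock: 25.1
tool_pos: [535.3, 175.3, 101.7]
tool_rot: [-1.725, -2.626, 0.0]
contact_force: [0.9, -0.5, 0.6]
gripper_width: 0.588
grip_force: 0.0
```

>>> play_rows(
  increments=[
    [[-0.4,-0.3,0],6],
    [[-0.8,-0.6,0],12],
    [[-1.2,-0.8,0],18],
    [[-1.5,-1,0],24],
    [[-1.86,-1.22,0],30],
  ],
)

```text
clock: 25.52
tool_pos: [531.6, 153.5, 101.7]
tool_rot: [-2.345, -2.09, 0.0]
contact_force: [-0.2, -0.6, -0.2]
gripper_width: 0.583
grip_force: 0.0
```

>>> play_rows(
  increments=[
    [[0,0,0],0],
    [[0,0,0],0],
    [[0,0,0],0],
  ],
)

```text
clock: 25.77
tool_pos: [531.8, 153.8, 101.8]
tool_rot: [-2.337, -2.1, 0.0]
contact_force: [-0.3, 0.1, 0.4]
gripper_width: 0.584
grip_force: 0.0
```

```bash
python3 g.py 536.2,154.1,2.5,-6.3; python3 - <<'E'
from h import *
o=[]
for c,cc in(("top",(slice(200,310),slice(195,285))),("side",(slice(230,400),slice(200,370)))):
    p,d=vision.read_camera(c); np.save(f"d2_{c}.npy",d); np.save(f"p2_{c}.npy",p); q=p[cc][:,:,::-1]; o.append(cv2.resize(q,(int(q.shape[1]*480/q.shape[0]),480),interpolation=cv2.INTER_CUBIC))
o=np.hstack(o); print(o.shape); cv2.imwrite("pics/a2.png",o[:,:800] if o.shape[1]<=800 else cv2.resize(o,(800,int(480*800/o.shape[1]))))
E
```

```text
at [531.8 153.8 101.8] th -6.12 tilt [-1.e-04  1.e-04 -1.e+00] t 25.77 F [-0.3  0.1  0.4] w 49.9
536.2,154.1,2.5,-6.3 call 1 / 1 [0.08, 0.44, 9.93] turn 0.2
(480, 872, 3)
```

View pics/a2.png

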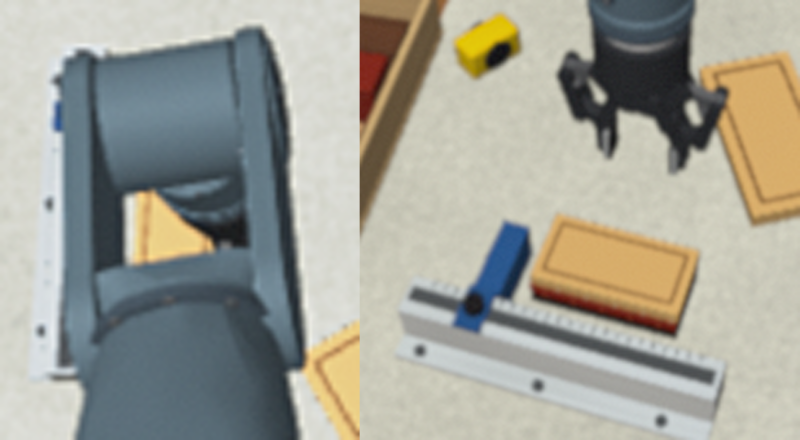

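The crop shows all three blanks stacked straight, pale on red on dark, beside the fence with a small gap. The stop is at crop (500,270). Now I lower beside the pile to push it to the fence.

>>> play_rows(
  increments=[
    [[0,0.44,2],0.2],
    [[0,0.44,5],0.2],
    [[0,0.44,8],0.2],
    [[0,0.44,9.5],0.2],
    [[0,0.44,9.9],0.2],
  ],
)

```text
clock: 26.28
tool_pos: [533.4, 153.2, -0.5]
tool_rot: [-2.339, -2.091, 0.007]
contact_force: [-1.2, -1.0, -0.1]
gripper_width: 0.585
grip_force: 0.0
```

>>> play_rows(
  increments=[
    [[0,0,0],0],
    [[0.3,0,0],0],
    [[0.6,0,0],0],
    [[0.9,0,0],0],
    [[1.2,0,0],0],
  ],
)

```text
clock: 26.7
tool_pos: [538.6, 165.7, 4.2]
tool_rot: [2.342, 2.092, 0.003]
contact_force: [-0.2, 0.0, -0.2]
gripper_width: 0.59
grip_force: 0.0
```

>>> play_rows(
  increments=[
    [[0.3,0,0],0],
    [[0.6,0,0],0],
    [[0.9,0,0],0],
    [[1.2,0,0],0],
    [[1.4,0,0],0],
  ],
)

```text
clock: 27.12
tool_pos: [539.2, 179.0, 3.0]
tool_rot: [2.343, 2.092, -0.001]
contact_force: [-0.3, -3.2, 3.2]
gripper_width: 0.587
grip_force: 1.8
```

```bash
cat > j.py <<'E'
import numpy as np
from rig import bot
s=bot.observe(); c,n=np.cos(np.radians(-6.3)),np.sin(np.radians(-6.3)); f=lambda v:np.round([c*v[0]+n*v[1],-n*v[0]+c*v[1],v[2]],1)
print("jigXY",f(s["tool_pos"]),"F",f(s["contact_force"]),"M",s["ft_torque"].round(2),"t",round(s["clock"],2))
E
python3 j.py; python3 g.py
```

```text
jigXY [516.3 237.1   3. ] F [ 0.1 -3.2  3.2] M [-0.51  0.13 -0.01] t 27.12
at [539.2 179.    3. ] th -6.47 tilt [ 0.e+00 -8.e-04 -1.e+00] t 27.12 F [-0.3 -3.2  3.2] w 50.1
```

>>> play_rows(
  increments=[
    [[0.3,0,0],0],
    [[0.7,0,0],0],
    [[1.1,0,0],0],
    [[1.5,0,0],0],
    [[1.8,0,0],0],
  ],
)

```text
clock: 27.53
tool_pos: [541.4, 197.3, 3.0]
tool_rot: [2.343, 2.092, 0.0]
contact_force: [-0.9, -4.9, 4.0]
gripper_width: 0.58
grip_force: 2.2
```

>>> play_rows(
  increments=[
    [[0.1,0,0],0],
    [[0.2,0,0],0],
    [[0.3,0,0],0],
    [[0.4,0,0],0],
    [[0.5,0,0],0],
  ],
)

```text
clock: 27.95
tool_pos: [541.8, 201.8, 3.0]
tool_rot: [2.344, 2.092, -0.0]
contact_force: [-0.3, -4.5, 3.0]
gripper_width: 0.586
grip_force: 2.2
```

```bash
python3 j.py
```

```text
jigXY [516.4 260.    3. ] F [ 0.2 -4.5  3. ] M [-0.64  0.12  0.02] t 27.95
```

>>> play_rows(
  increments=[
    [[0.05,0,0],0],
    [[0.1,0,0],0],
    [[0.15,0,0],0],
    [[0.2,0,0],0],
    [[0.2,0,0],0],
  ],
)

```text
clock: 28.37
tool_pos: [542.0, 204.0, 2.9]
tool_rot: [-2.344, -2.092, -0.0]
contact_force: [-0.3, -4.2, 3.4]
gripper_width: 0.585
grip_force: 2.0
```

>>> play_rows(
  increments=[
    [[0.05,0,0],0],
    [[0.1,0,0],0],
    [[0.1,0,0],0],
  ],
)

```text
clock: 28.62
tool_pos: [542.1, 205.0, 2.9]
tool_rot: [-2.344, -2.092, -0.0]
contact_force: [-0.2, -3.4, 2.8]
gripper_width: 0.586
grip_force: 1.9
```

>>> play_rows(
  increments=[
    [[0.04,0,0],0],
    [[0.08,0,0],0],
    [[0.08,0,0],0],
  ],
)

```text
clock: 28.87
tool_pos: [542.2, 205.7, 2.8]
tool_rot: [2.343, 2.092, -0.0]
contact_force: [-0.0, -4.2, 2.7]
gripper_width: 0.585
grip_force: 2.1
```

>>> play_rows(
  increments=[
    [[0.04,0,0],0],
    [[0.08,0,0],0],
    [[0.08,0,0],0],
  ],
)

```text
clock: 29.12
tool_pos: [542.2, 205.7, 2.8]
tool_rot: [2.343, 2.092, -0.002]
contact_force: [-0.0, -7.4, 4.4]
gripper_width: 0.587
grip_force: 3.9
```

>>> play_rows(
  increments=[
    [[0.03,0,0],0],
    [[0.06,0,0],0],
    [[0.06,0,0],0],
  ],
)

```text
clock: 29.37
tool_pos: [542.2, 205.8, 2.8]
tool_rot: [2.342, 2.092, -0.003]
contact_force: [-1.3, -9.5, 5.0]
gripper_width: 0.586
grip_force: 5.2
```

Firmly on the fence. I retreat, lift, turn, and go to the end of the pile.

>>> play_rows(
  increments=[
    [[-0.4,0,0],0],
    [[-1,0,0],0],
    [[-1.6,0,0],0],
    [[-1.8,0,-1],0],
    [[-1.8,0,-4],0],
  ],
)

```text
clock: 29.78
tool_pos: [536.3, 188.1, 39.4]
tool_rot: [-2.341, -2.087, 0.012]
contact_force: [-0.9, 0.6, 0.5]
gripper_width: 0.587
grip_force: 0.0
```

>>> play_rows(
  increments=[
    [[0,0,-2],0],
    [[0,0,-4],0],
    [[0,0,-5.5],0],
    [[0,0,-6],0],
    [[0,0,-6],0],
  ],
  jaw=0,
)

```text
clock: 30.2
tool_pos: [541.5, 189.5, 104.9]
tool_rot: [2.342, 2.091, 0.005]
contact_force: [0.3, 0.0, 0.2]
gripper_width: 0.002
grip_force: 0.0
```

```bash
python3 g.py 450.7,255.1,102,83.7 450.7,255.1,5,83.7
```

```text
at [541.5 189.5 104.9] th -6.49 tilt [ 3.6e-03  8.0e-04 -1.0e+00] t 30.2 F [0.3 0.  0.2] w 0.1
450.7,255.1,102,83.7 call 1 / 3 [1.83, -3.25, 0.1] turn -30.1
450.7,255.1,102,83.7 call 2 / 3 [3.22, -1.9, 0.1] turn -30.1
450.7,255.1,102,83.7 call 3 / 3 [3.73, -0.03, 0.1] turn -30.1
450.7,255.1,5,83.7 call 1 / 1 [0.0, 0.0, 9.7] turn -0.0
```

>>> play_rows(
  increments=[
    [[0.4,-0.7,0],-6],
    [[0.8,-1.4,0],-12],
    [[1.2,-2,0],-18],
    [[1.5,-2.7,0],-24],
    [[1.83,-3.25,0],-30.1],
  ],
)

```text
clock: 30.62
tool_pos: [508.5, 211.1, 101.4]
tool_rot: [-1.712, -2.631, 0.003]
contact_force: [-0.6, -0.5, 0.3]
gripper_width: 0.003
grip_force: 0.0
```

>>> play_rows(
  increments=[
    [[0.7,-0.4,0],-6],
    [[1.3,-0.8,0],-12],
    [[2,-1.2,0],-18],
    [[2.6,-1.6,0],-24],
    [[3.22,-1.9,0],-30.1],
  ],
)

```text
clock: 31.03
tool_pos: [478.2, 232.9, 101.4]
tool_rot: [-0.97, -2.986, 0.002]
contact_force: [-0.9, 0.3, -0.5]
gripper_width: 0.001
grip_force: 0.0
```

>>> play_rows(
  increments=[
    [[0.8,0,0],-6],
    [[1.6,0,0],-12],
    [[2.3,0,0],-18],
    [[3.1,0,0],-24],
    [[3.73,-0.03,0],-30.1],
  ],
)

```text
clock: 31.45
tool_pos: [448.0, 254.8, 101.4]
tool_rot: [-0.161, -3.135, 0.001]
contact_force: [-1.3, 0.6, 0.4]
gripper_width: 0.001
grip_force: 0.0
```

>>> play_rows(
  increments=[
    [[0,0,2],0],
    [[0,0,4],0],
    [[0,0,5],0],
    [[0,0,5.5],0],
    [[0,0,5.5],0],
  ],
)

```text
clock: 31.87
tool_pos: [448.1, 254.3, 46.1]
tool_rot: [-0.17, -3.133, 0.002]
contact_force: [-0.3, -0.2, 0.2]
gripper_width: -0.002
grip_force: 0.0
```

>>> play_rows(
  increments=[
    [[0,0,0],0],
    [[0,0,0],0],
    [[0,0,0],0],
  ],
)

```text
clock: 32.12
tool_pos: [450.4, 255.0, 48.8]
tool_rot: [0.17, 3.135, 0.001]
contact_force: [0.0, -0.6, 0.1]
gripper_width: -0.005
grip_force: 0.0
```

```bash
python3 j.py; python3 g.py 450.7,255.1,4,83.7; python3 - <<'E'
from h import *
o=[]
for c,cc in(("top",(slice(205,305),slice(195,270))),("side",(slice(270,400),slice(210,350)))):
    p,d=vision.read_camera(c); q=p[cc][:,:,::-1]; o.append(cv2.resize(q,(int(q.shape[1]*430/q.shape[0]),430),interpolation=cv2.INTER_CUBIC))
o=np.hstack(o)[:,:800]; cv2.imwrite("pics/a3.png",o)
E
```

```text
jigXY [419.7 302.9  48.8] F [ 0.1 -0.6  0.1] M [ 0.01 -0.03  0.02] t 32.12
at [450.4 255.   48.8] th 83.81 tilt [ 1.7e-03  5.0e-04 -1.0e+00] t 32.12 F [ 0.  -0.6  0.1] w -0.4
450.7,255.1,4,83.7 call 1 / 1 [-0.03, 0.02, 4.48] turn 0.1
```

View pics/a3.png

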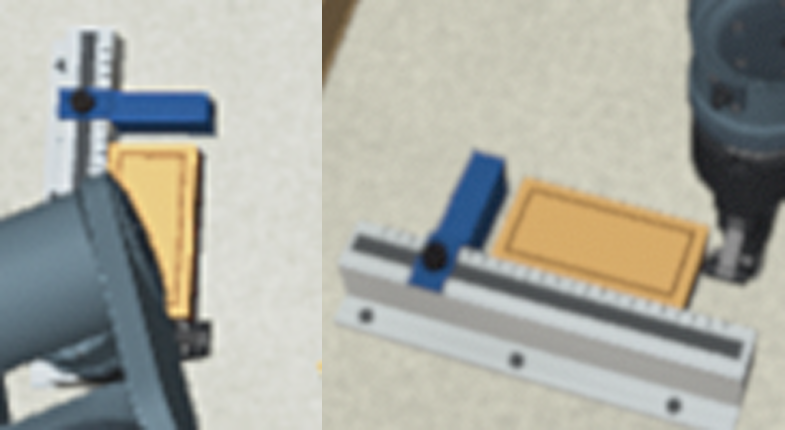

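The crop shows the pile against the fence with about 15 mm left to the blue stop. I descend at its near end.

>>> play_rows(
  increments=[
    [[0,0,1],0.1],
    [[0,0,2],0.1],
    [[0,0,2.8],0.1],
    [[0,0,3.2],0.1],
    [[0,0,3.4],0.1],
  ],
)

```text
clock: 32.63
tool_pos: [448.4, 254.4, 12.3]
tool_rot: [-0.172, -3.134, 0.001]
contact_force: [-0.7, -1.1, 0.0]
gripper_width: 0.0
grip_force: 0.0
```

>>> play_rows(
  increments=[
    [[0,0,0],0],
    [[0,0,0.3],0],
    [[0,0,0.6],0],
    [[0,0,0.9],0],
    [[0,0,1],0],
  ],
)

```text
clock: 33.05
tool_pos: [449.3, 254.7, 3.5]
tool_rot: [-0.172, -3.137, 0.0]
contact_force: [-0.5, 0.2, 0.5]
gripper_width: -0.001
grip_force: 0.0
```

>>> play_rows(
  increments=[
    [[-0.2,0,0],0],
    [[-0.5,0,0],0],
    [[-0.9,0,0],0],
    [[-1.3,0,0],0],
    [[-1.6,0,0],0],
  ],
)

```text
clock: 33.47
tool_pos: [466.4, 253.0, 4.2]
tool_rot: [0.173, 3.136, 0.0]
contact_force: [-0.1, 0.1, -0.9]
gripper_width: 0.002
grip_force: 0.0
```

```bash
python3 j.py
```

```text
jigXY [435.8 302.6   4.2] F [-0.1  0.1 -0.9] M [-0.01  0.03 -0.01] t 33.47
```

>>> play_rows(
  increments=[
    [[-0.2,0,0],0],
    [[-0.4,0,0],0],
    [[-0.6,0,0],0],
    [[-0.8,0,0],0],
    [[-1.0,0,0],0],
  ],
)

```text
clock: 33.88
tool_pos: [474.4, 251.9, 3.7]
tool_rot: [-0.172, -3.135, 0.001]
contact_force: [-5.4, 0.1, 4.1]
gripper_width: -0.0
grip_force: 2.3
```

>>> play_rows(
  increments=[
    [[-0.12,0,0],0],
    [[-0.24,0,0],0],
    [[-0.36,0,0],0],
    [[-0.48,0,0],0],
    [[-0.5,0,0],0],
  ],
)

```text
clock: 34.3
tool_pos: [480.6, 251.3, 3.8]
tool_rot: [0.173, 3.137, -0.0]
contact_force: [-1.4, 0.3, -0.8]
gripper_width: -0.001
grip_force: 0.7
```

```bash
python3 j.py
```

```text
jigXY [450.2 302.5   3.8] F [-1.4  0.2 -0.8] M [ 0.02  0.19 -0.06] t 34.3
```

>>> play_rows(
  increments=[
    [[-0.07,0,0],0],
    [[-0.14,0,0],0],
    [[-0.2,0,0],0],
    [[-0.26,0,0],0],
    [[-0.3,0,0],0],
  ],
)

```text
clock: 34.72
tool_pos: [483.4, 251.0, 3.9]
tool_rot: [0.172, 3.137, -0.0]
contact_force: [-1.5, -0.2, -0.5]
gripper_width: 0.001
grip_force: 0.7
```

>>> play_rows(
  increments=[
    [[-0.04,0,0],0],
    [[-0.08,0,0],0],
    [[-0.1,0,0],0],
  ],
)

```text
clock: 34.97
tool_pos: [484.4, 250.9, 3.9]
tool_rot: [0.172, 3.137, -0.0]
contact_force: [-1.6, -0.3, -0.3]
gripper_width: 0.0
grip_force: 0.7
```

```bash
python3 j.py
```

```text
jigXY [453.9 302.5   3.9] F [-1.5 -0.4 -0.3] M [ 0.01  0.26 -0.03] t 34.97
```

```bash
python3 - <<'E'
from h import *
o=[]
for c,cc in(("top",(slice(222,288),slice(215,250))),("side",(slice(300,375),slice(240,340)))):
    p,d=vision.read_camera(c); q=p[cc][:,:,::-1]; o.append(cv2.resize(q,(int(q.shape[1]*420/q.shape[0]),420),interpolation=cv2.INTER_CUBIC))
o=np.hstack(o)[:,:800]; cv2.imwrite("pics/a4.png",o)
E
```

```text
(no output)
```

View pics/a4.png

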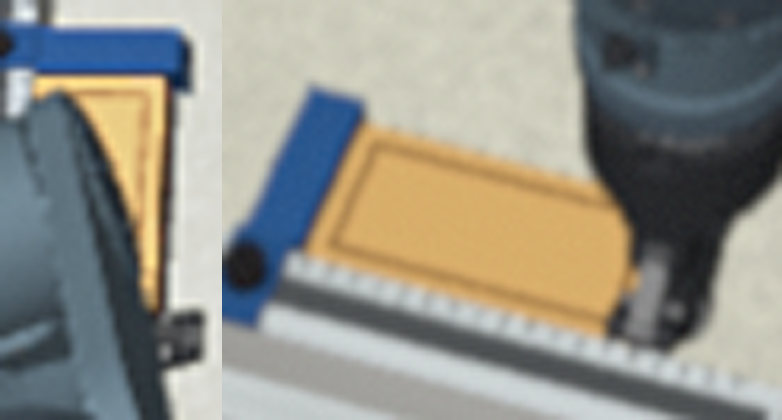

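>>> play_rows(
  increments=[
    [[-0.04,0,0],0],
    [[-0.08,0,0],0],
    [[-0.12,0,0],0],
    [[-0.12,0,0],0],
  ],
)

```text
clock: 35.4
tool_pos: [485.6, 250.8, 3.9]
tool_rot: [0.172, 3.137, 0.0]
contact_force: [-1.4, -0.1, -0.0]
gripper_width: -0.001
grip_force: 0.8
```

>>> play_rows(
  increments=[
    [[-0.04,0,0],0],
    [[-0.08,0,0],0],
    [[-0.08,0,0],0],
  ],
)

```text
clock: 35.65
tool_pos: [486.4, 250.7, 3.9]
tool_rot: [0.172, 3.137, 0.0]
contact_force: [-2.4, -0.4, 0.6]
gripper_width: 0.0
grip_force: 0.9
```

>>> play_rows(
  increments=[
    [[-0.04,0,0],0],
    [[-0.08,0,0],0],
    [[-0.08,0,0],0],
  ],
)

```text
clock: 35.9
tool_pos: [486.5, 250.7, 3.9]
tool_rot: [-0.172, -3.136, 0.0]
contact_force: [-4.2, -0.4, 2.6]
gripper_width: 0.001
grip_force: 2.5
```

>>> play_rows(
  increments=[
    [[-0.04,0,0],0],
    [[-0.08,0,0],0],
    [[-0.08,0,0],0],
  ],
)

```text
clock: 36.15
tool_pos: [486.5, 250.7, 3.9]
tool_rot: [-0.172, -3.134, 0.001]
contact_force: [-7.7, 0.2, 6.0]
gripper_width: 0.002
grip_force: 4.1
```

>>> play_rows(
  increments=[
    [[-0.02,0,0],0],
    [[-0.04,0,0],0],
    [[-0.04,0,0],0],
  ],
)

```text
clock: 36.4
tool_pos: [486.5, 250.7, 3.9]
tool_rot: [-0.172, -3.133, 0.001]
contact_force: [-9.8, 0.4, 6.9]
gripper_width: -0.001
grip_force: 4.8
```

>>> play_rows(
  increments=[
    [[0.3,0,0],0],
    [[0.6,0,0],0],
    [[0.6,0,-1],0],
    [[0.6,0,-2],0],
    [[0.6,0,-2.9],0],
  ],
)

```text
clock: 36.82
tool_pos: [483.3, 251.3, 34.5]
tool_rot: [0.172, 3.135, 0.001]
contact_force: [0.1, -0.6, -0.0]
gripper_width: 0.002
grip_force: 0.0
```

>>> play_rows(
  increments=[
    [[0,0,0],0],
    [[-0.1,0,0],0],
    [[-0.2,0,0],0],
    [[-0.25,0,0],0],
    [[-0.25,0,0],0],
  ],
)

```text
clock: 37.23
tool_pos: [484.7, 250.7, 32.5]
tool_rot: [-0.173, -3.136, 0.0]
contact_force: [-0.0, 0.1, 0.1]
gripper_width: 0.0
grip_force: 0.0
```

```bash
python3 j.py
```

```text
jigXY [454.2 302.4  32.5] F [-0.   0.1  0.1] M [-0.02  0.04  0.02] t 37.23
```

>>> play_rows(
  increments=[
    [[-0.08,0,0],0],
    [[-0.16,0,0],0],
    [[-0.16,0,0],0],
  ],
)

```text
clock: 37.48
tool_pos: [486.4, 250.6, 32.7]
tool_rot: [-0.172, -3.137, 0.0]
contact_force: [-0.2, -0.0, -0.5]
gripper_width: -0.001
grip_force: 0.0
```

>>> play_rows(
  increments=[
    [[-0.03,0,0],0],
    [[-0.06,0,0],0],
    [[-0.06,0,0],0],
  ],
)

```text
clock: 37.73
tool_pos: [486.5, 250.6, 32.7]
tool_rot: [-0.172, -3.136, 0.0]
contact_force: [-0.8, 0.8, -0.9]
gripper_width: -0.003
grip_force: 0.8
```

>>> play_rows(
  increments=[
    [[-0.03,0,0],0],
    [[-0.06,0,0],0],
    [[-0.06,0,0],0],
  ],
)

```text
clock: 37.98
tool_pos: [486.6, 250.6, 32.7]
tool_rot: [-0.172, -3.135, 0.0]
contact_force: [-5.8, -0.0, 2.5]
gripper_width: -0.003
grip_force: 2.5
```

```bash
python3 j.py
```

```text
jigXY [456.1 302.5  32.7] F [-5.8 -0.7  2.5] M [ 0.15  0.77 -0.04] t 37.98
```

The finger side is flat over its height (contact at 486.5 both low and high), so the pile is flush on the stop. I re-press lightly on the fence.

>>> play_rows(
  increments=[
    [[0.5,0,0],0],
    [[1.2,0,0],0],
    [[1.5,0,-2],0],
    [[1.5,0,-5],0],
    [[1.5,0,-7],0],
  ],
)

```text
clock: 38.4
tool_pos: [472.6, 252.4, 104.5]
tool_rot: [0.172, 3.136, 0.0]
contact_force: [0.8, 0.5, 0.9]
gripper_width: -0.001
grip_force: 0.0
```

>>> play_rows(
  increments=[
    [[0,0,0],0],
    [[0,0,0],0],
    [[0,0,0],0],
  ],
  jaw=3.0,
)

```text
clock: 38.65
tool_pos: [472.1, 252.1, 102.4]
tool_rot: [-0.172, -3.137, 0.0]
contact_force: [-1.1, -0.6, -1.2]
gripper_width: 0.349
grip_force: 0.0
```

```bash
python3 g.py 551.7,185.6,102,-6.3 551.7,185.6,20,-6.3
```

```text
at [472.1 252.1 102.4] th 83.72 tilt [-2.e-04 -2.e-04 -1.e+00] t 38.65 F [-1.1 -0.6 -1.2] w 29.8
551.7,185.6,102,-6.3 call 1 / 3 [-2.88, -1.91, 0.01] turn 30.0
551.7,185.6,102,-6.3 call 2 / 3 [-3.45, -0.22, 0.01] turn 30.0
551.7,185.6,102,-6.3 call 3 / 3 [-3.1, 1.54, 0.01] turn 30.0
551.7,185.6,20,-6.3 call 1 / 1 [0.0, 0.0, 8.2] turn -0.0
```

>>> play_rows(
  increments=[
    [[-0.6,-0.4,0],6],
    [[-1.2,-0.8,0],12],
    [[-1.8,-1.2,0],18],
    [[-2.4,-1.5,0],24],
    [[-2.88,-1.91,0],30],
  ],
)

```text
clock: 39.07
tool_pos: [498.4, 229.6, 101.1]
tool_rot: [-0.986, -2.981, 0.002]
contact_force: [0.2, -0.0, -0.9]
gripper_width: 0.349
grip_force: 0.0
```

>>> play_rows(
  increments=[
    [[-0.7,0,0],6],
    [[-1.4,-0.1,0],12],
    [[-2,-0.1,0],18],
    [[-2.8,-0.2,0],24],
    [[-3.45,-0.22,0],30],
  ],
)

```text
clock: 39.48
tool_pos: [524.8, 207.3, 101.0]
tool_rot: [-1.724, -2.624, 0.003]
contact_force: [0.1, -0.8, 0.5]
gripper_width: 0.354
grip_force: 0.0
```

>>> play_rows(
  increments=[
    [[-0.6,0.3,0],6],
    [[-1.2,0.6,0],12],
    [[-1.9,0.9,0],18],
    [[-2.5,1.2,0],24],
    [[-3.1,1.54,0],30],
  ],
)

```text
clock: 39.9
tool_pos: [551.2, 185.2, 100.9]
tool_rot: [-2.344, -2.089, 0.004]
contact_force: [-0.5, 0.4, -0.0]
gripper_width: 0.352
grip_force: 0.0
```

>>> play_rows(
  increments=[
    [[0,0,2],0],
    [[0,0,5],0],
    [[0,0,7],0],
    [[0,0,8],0],
    [[0,0,8.2],0],
  ],
)

```text
clock: 40.32
tool_pos: [549.3, 185.2, 17.2]
tool_rot: [-2.337, -2.094, 0.009]
contact_force: [-0.5, 0.2, 0.3]
gripper_width: 0.353
grip_force: 0.0
```

>>> play_rows(
  increments=[
    [[0,0,0],0],
    [[0,0,0.5],0],
    [[0,0,1],0],
    [[0,0,1.4],0],
    [[0,0,1.6],0],
  ],
)

```text
clock: 40.73
tool_pos: [552.4, 185.7, 4.9]
tool_rot: [2.34, 2.096, 0.001]
contact_force: [-0.6, -0.3, 0.6]
gripper_width: 0.353
grip_force: 0.0
```

```bash
python3 j.py; python3 g.py
```

```text
jigXY [528.7 245.2   4.9] F [-0.5 -0.4  0.6] M [-0.03  0.    0.01] t 40.73
at [552.4 185.7   4.9] th -6.29 tilt [ 5.e-04  0.e+00 -1.e+00] t 40.73 F [-0.6 -0.3  0.6] w 30.1
```

>>> play_rows(
  increments=[
    [[0.3,0,0.1],0],
    [[0.6,0,0.1],0],
    [[0.9,0,0.1],0],
    [[1.2,0,0.1],0],
    [[1.5,0,0.1],0],
  ],
)

```text
clock: 41.15
tool_pos: [554.2, 201.1, 4.2]
tool_rot: [2.34, 2.096, 0.001]
contact_force: [0.8, -0.7, 0.1]
gripper_width: 0.355
grip_force: 0.0
```

>>> play_rows(
  increments=[
    [[0.05,0,0],0],
    [[0.1,0,0],0],
    [[0.15,0,0],0],
    [[0.2,0,0],0],
    [[0.25,0,0],0],
  ],
)

```text
clock: 41.57
tool_pos: [554.2, 203.0, 3.9]
tool_rot: [-2.34, -2.096, 0.0]
contact_force: [-0.4, -0.8, 0.4]
gripper_width: 0.352
grip_force: 0.0
```

>>> play_rows(
  increments=[
    [[0.04,0,0],0],
    [[0.08,0,0],0],
    [[0.1,0,0],0],
  ],
)

```text
clock: 41.82
tool_pos: [554.3, 204.1, 3.9]
tool_rot: [2.34, 2.096, 0.0]
contact_force: [0.8, 0.4, -0.3]
gripper_width: 0.349
grip_force: 0.0
```

```bash
python3 j.py
```

```text
jigXY [528.6 263.7   3.9] F [ 0.7  0.5 -0.3] M [-0.02 -0.02 -0.  ] t 41.82
```

>>> play_rows(
  increments=[
    [[0.03,0,0],0],
    [[0.06,0,0],0],
    [[0.06,0,0],0],
  ],
)

```text
clock: 42.07
tool_pos: [554.4, 204.3, 3.9]
tool_rot: [2.34, 2.096, -0.001]
contact_force: [-0.3, -1.8, 0.4]
gripper_width: 0.354
grip_force: 1.0
```

>>> play_rows(
  increments=[
    [[0.03,0,0],0],
    [[0.06,0,0],0],
    [[0.06,0,0],0],
  ],
)

```text
clock: 42.32
tool_pos: [554.4, 204.5, 3.9]
tool_rot: [2.34, 2.096, -0.002]
contact_force: [-1.5, -5.3, 2.2]
gripper_width: 0.355
grip_force: 2.8
```

>>> play_rows(
  increments=[
    [[0.03,0,0],0],
    [[0.06,0,0],0],
    [[0.06,0,0],0],
  ],
)

```text
clock: 42.57
tool_pos: [554.4, 204.4, 3.9]
tool_rot: [2.339, 2.096, -0.003]
contact_force: [-2.2, -8.8, 2.6]
gripper_width: 0.353
grip_force: 4.1
```

```bash
python3 j.py
```

```text
jigXY [528.6 264.    3.9] F [-1.2 -9.   2.6] M [-1.17  0.11 -0.05] t 42.57
```

>>> play_rows(
  increments=[
    [[-0.4,0,0],0],
    [[-1.2,0,0],0],
    [[-2,0,0],0],
    [[-2.2,0,-2],0],
    [[-2.2,0,-5],0],
  ],
)

```text
clock: 42.98
tool_pos: [549.0, 182.5, 51.1]
tool_rot: [-2.338, -2.092, 0.009]
contact_force: [0.3, 0.1, -0.2]
gripper_width: 0.355
grip_force: 0.0
```

>>> play_rows(
  increments=[
    [[-2,0,-3],0],
    [[-6,0,-7],0],
    [[-10,0,-9],0],
    [[-14,0,-9],0],
    [[-18,0,-9],0],
  ],
)

```text
clock: 43.4
tool_pos: [534.8, 15.5, 146.2]
tool_rot: [2.335, 2.095, 0.006]
contact_force: [1.1, -0.1, -0.4]
gripper_width: 0.35
grip_force: 0.0
```

>>> play_rows(
  increments=[
    [[-4,0,0],0],
    [[-8,0,0],0],
    [[-11,0,0],0],
    [[-12,0,0],0],
    [[-12,0,0],0],
  ],
)

```text
clock: 43.82
tool_pos: [520.2, -104.8, 143.5]
tool_rot: [2.344, 2.091, 0.0]
contact_force: [0.6, 0.4, 0.4]
gripper_width: 0.351
grip_force: 0.0
```

```bash
python3 - <<'E'
from h import *
o=[]
for c,cc in(("top",(slice(205,305),slice(190,270))),("side",(slice(290,380),slice(225,345)))):
    p,d=vision.read_camera(c); q=p[cc][:,:,::-1]; o.append(cv2.resize(q,(int(q.shape[1]*375/q.shape[0]),375),interpolation=cv2.INTER_CUBIC))
    if c=="top":
        hsv=cv2.cvtColor(p,cv2.COLOR_RGB2HSV).astype(int); m=np.zeros((480,640),bool)
        m[205:305,200:262]=((hsv[...,1]>70)&(hsv[...,2]>130)&(hsv[...,0]>12)&(hsv[...,0]<30))[205:305,200:262]
        print("pale",rect(c,m,42),m.sum())
    for t in("tape","sandblock","chisel","cup"):
        for r in spotter.look_for(t,c)[:1]: print(c,t,np.round(r["extent"]))
o=np.hstack(o)[:,:800]; print(o.shape); cv2.imwrite("pics/a5.png",o)
E
```

```text
pale (array([561.9, 247.4], dtype=float32), array([ 67.2, 127.9], dtype=float32), np.float32(173.9)) 843
top sandblock [392. 188.  21.  26.]
top chisel [371. 304.  22.  22.]
top cup [461. 235.  34.  24.]
side tape [236. 233.  26.  28.]
side sandblock [275. 162.  30.  20.]
side chisel [384. 195.  40.  38.]
side cup [355. 116.  25.  31.]
(375, 800, 3)
```

View pics/a5.png

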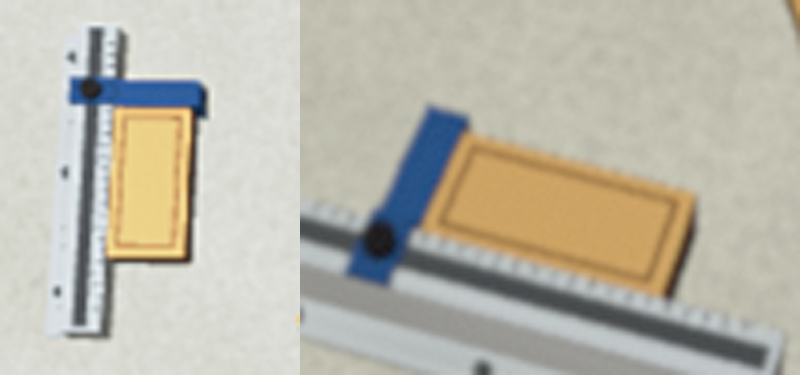

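The crop shows the pale blank tight against fence and stop, all layers flush, nothing else moved. Handing in.

```bash
python3 -c "
from rig import bot
print(bot.close_job())"
```

```text
the job is handed in; nothing more can be done
None
```

The pile is stacked dark, red, pale in the jig, snug against the fence and felt up against the blue stop, edges flush as far as touch and camera show, and handed in at about 44 s of the 72 s allowed.

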